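# Change the batch in the block scanner

### The arm

A 6-joint arm with a two-finger parallel gripper is mounted at the origin on a cart in front of the work surface, level with it; the furniture and walls round the work are solid. World frame = base frame: x ahead of the robot, y to its left, z up, the work surface at z = 0. Lengths are in m, angles in degrees, forces in N, time in s.
With the tool pointing down it reaches from about 0.25 to 0.725 m from the base axis. Payload 9.7 kg.
Tool frame: the origin (TCP) lies at the centre of the arm's flange, where the gripper is bolted on; the fingertips stand 173 mm ahead of it and the grasp point (between the pads) lies 155 mm ahead of it; z points along the fingers, y is the line along which they close (so a half turn about z gives the same grasp; the last joint's range is limited). The gripper opens to 85 mm and grips with 20 to 120 N. Pads are 22 mm wide; open, the fingers measure 114 mm over their backs; the gripper's body (76 mm by 85 mm) begins 54 mm behind the grasp point. The pads swing forward as they close: fully open they stand 13 mm farther back than shut.
Start: joints at [63.369, 4.979, 10.078, 95.1, 0, 90], TCP at [0.247, 0.492, 0.405] pointing down, gripper open.
Joint ranges: [-179.16, 179.16], [-48.56, 103.87], [-65.8, 70.77], [-126.05, 130.52], [-82.76, 87.17], [-180, 180]. Speed limits (degrees/s): [127.2, 127.2, 147.25, 180, 180, 180].

### API

Orientations are given as [roll, pitch, yaw] about the fixed x, y, z axes, in that order (R = Rz(yaw) Ry(pitch) Rx(roll)).
In Python, from workcell import monitor, camera, get_calibration, bot gives the robot as it stands.
- The arm moves only by the tool carry_out, never from a script. Its argument "targets" is text: rows parted by semicolons, each of 7 numbers parted by spaces: the shift along the tool's x, y, z in units of 0.04 m (1.0 is 0.04 m), then the turn, a rotation vector about the tool's x, y, z in units of 0.1 rad (1.0 is 0.1 rad), then the opening, from -1 (shut) to 1 (fully open), so that 0 is half open. A call has exactly 8 rows; each row shifts and turns the commanded pose from where the row before left it, along the tool's axes as they then stand; what a row does not reach is not made up. A row lasts 1/12 s, in which the tool goes at most 41.7 mm and 7.16 degrees, less where a joint would pass 70% of its speed; a pose out of reach is approached as far as the arm can. A call with a number of a shift or a turn outside -1 to 1 is refused whole. A call with a gripper value outside its range is refused whole. The fingers move at their own pace and stop on an object; "newtons" is the grip in N (left out, the last holds). Time passes only in rows, so rows that do not move let the fingers close, or fill a call up. It gives the time, the measured TCP pose, the force, the opening and the grip force at its end, in the units of the state.
- monitor.get_obs(): the state, without advancing time (a new reading comes with each control period).
- camera(name): name is "scene" or "top" or "wrist"; returns the picture (480x640x3 uint8, red, green, blue); there is no depth.
- get_calibration(name): a dict with "fx", "fy", "cx", "cy" (pixels), "view" (4x4, takes a point from world to camera coordinates). Camera axes: x right, y down, z forward; pixel columns grow to the right and rows downward; lengths in m; the calibration is good to about 2 mm. A picture is of the moment at which its call begins: read the wrist's pose just before it. get_calibration takes no time and is no camera call; for the wrist camera it gives the pose at the moment of the call.
- bot.job_done(): hands the job in; it is judged then, once.
The state is a dict: "time": time; "q": joint angles; "qd": joint speeds; "joint_efforts": joint torques, N m; "ee_pos": TCP position; "tcp_rot": TCP orientation; "wrist_force": force on the tool from outside, world axes, zero at the start; "torque": the same for the moment, N m; "opening": finger opening in m; "grasp_force": force on a finger pad.
Only numpy, scipy, OpenCV 4.12 (cv2) and the standard library are available. Lean on these libraries where they do the work, as an engineer would, in place of code of your own. Each camera call takes 0.05 s, during which the arm holds its last target. There are 200 camera calls.

### The job

Run the next batch of wax blocks through the block scanner: press its rectangular eject key all the way down and release it, draw the carrier out along its deck, move the already scanned blocks lying in it to the cooling tray, and lay every wax block from the bench in a nest of its own, its bare label end towards the pull lug (all blocks flat, wax up). Then push the loaded carrier fully home and only then press the round start button all the way down and let it come up again. Leave the empty steel mould where it lies.

Things in the scene. Friction and masses are not known exactly. Their poses are not given: they have to be found in the camera images.
- scanner: block scanner, fixed: a low white box with a grey loading deck before it. Origin on the bench under the middle of its front face; x points into the machine, away from the robot, y to its left, z up. Box x = 0 to 165 mm, 190 mm wide, 56 mm high, and a camera head on it, x = 79 to 159 mm, 120 mm wide, top 106 mm above the bench.
- slot (a point): middle of the slot in the scanner's front face, at deck level (scanner x = 0, 6 mm above the bench), axes as the scanner's. The slot is 163 mm wide and 30 mm high over the deck; the deck goes on level inside it.
- deck_front (a point): middle of the front edge of the deck (scanner x = -125 mm) at the deck's surface, 6 mm above the bench. Rails 5 mm high guide the carrier along both sides of the deck; two stop blocks 6 mm high, 6 mm long at the front corners (50 to 80 mm either side of the middle) end its way out; the lug passes between them.
- carrier: loose aluminium plate 117 (x) x 160 (y) x 4 mm, 0.22 kg, sliding between the rails in and out of the slot; 6 nests on it and a black pull lug in front (-x). Origin at the middle of the plate's underside, axes as the scanner's. Starts home against its stop: origin at scanner x = 84 mm, 3 mm of the lug stands out. Against the front stops origin at scanner x = -60 mm, all nests outside.
- lug (a point): middle of the carrier's black pull lug, an upright bar 29 (x) x 16 (y) x 21 mm, its underside 1 mm above the deck; 73 mm before the carrier's origin. Pinch it from above across its 16 mm to draw the carrier out; push on its front end to send it home. The carrier's friction is 2 to 3 N.
- start (a joint): start button: round, 26 mm across, in a round black housing, on the scanner's top near the front right. 0 = up, 0.006 m = fully down; spring, 5 N fully down, comes up by itself. It does not move the carrier.
- start_top (a point): middle of the top of the start button, 65 mm above the bench when up; moves down with it.
- eject (a joint): eject key: rectangular, 20 x 34 mm, in a black frame, on the scanner's top near the front left. 0 = up, 0.008 m = fully down; spring, 4 N, up to 12 N while it moves the carrier; comes up by itself. Its lever drives a pusher behind the carrier: fully down, a home carrier is shoved 25 mm out, so that 28 mm of the lug stand out; the pusher goes back with the key.
- eject_top (a point): middle of the top of the eject key, 67.5 mm above the bench when up; moves down with it.
- nests (a point): middle of the carrier's nest floors, 4 mm above its underside; axes as the carrier's. 6 nests in 2 rows: middles at x = -28.5 (front) and +28.5 mm, y = 54, 0 and -54 mm from here. Each nest is 54 (x) x 34 (y) mm, for one block lying lengthwise along x. End walls and corner ribs are 6 mm high; a nest's sides are open over the middle 34 mm, 26 mm between blocks, for the fingers.
- block_1: tissue cassette with a wax block, 28 (x) x 48 (y) x 12 mm, 12 g: flat base 6 mm high, 28 x 45 mm; on it the wax, 24 mm wide, y = -11 to +20 mm, up to 12 mm. The bare end at -y is the label end. Origin at the middle of its underside, z up. Starts flat on the bench, wax up; may be absent. All blocks are alike here. Grip it across its 28 mm width, at the base.
- label_1 (a point): middle of the bare label end of block_1, 17 mm from its origin towards its -y, 6 mm above its underside.
- block_2: tissue cassette with a wax block, 28 (x) x 48 (y) x 12 mm, 12 g: flat base 6 mm high, 28 x 45 mm; on it the wax, 24 mm wide, y = -11 to +20 mm, up to 12 mm. The bare end at -y is the label end. Origin at the middle of its underside, z up. Starts flat on the bench, wax up; may be absent. All blocks are alike here. Grip it across its 28 mm width, at the base.
- label_2 (a point): middle of the bare label end of block_2, 17 mm from its origin towards its -y, 6 mm above its underside.
- block_3: tissue cassette with a wax block, 28 (x) x 48 (y) x 12 mm, 12 g: flat base 6 mm high, 28 x 45 mm; on it the wax, 24 mm wide, y = -11 to +20 mm, up to 12 mm. The bare end at -y is the label end. Origin at the middle of its underside, z up. Starts flat on the bench, wax up; may be absent. All blocks are alike here. Grip it across its 28 mm width, at the base.
- label_3 (a point): middle of the bare label end of block_3, 17 mm from its origin towards its -y, 6 mm above its underside.
- block_4: tissue cassette with a wax block, 28 (x) x 48 (y) x 12 mm, 12 g: flat base 6 mm high, 28 x 45 mm; on it the wax, 24 mm wide, y = -11 to +20 mm, up to 12 mm. The bare end at -y is the label end. Origin at the middle of its underside, z up. Starts flat on the bench, wax up; may be absent. All blocks are alike here. Grip it across its 28 mm width, at the base.
- label_4 (a point): middle of the bare label end of block_4, 17 mm from its origin towards its -y, 6 mm above its underside.
- block_5: tissue cassette with a wax block, 28 (x) x 48 (y) x 12 mm, 12 g: flat base 6 mm high, 28 x 45 mm; on it the wax, 24 mm wide, y = -11 to +20 mm, up to 12 mm. The bare end at -y is the label end. Origin at the middle of its underside, z up. Starts flat on the bench, wax up; may be absent. All blocks are alike here. Grip it across its 28 mm width, at the base.
- label_5 (a point): middle of the bare label end of block_5, 17 mm from its origin towards its -y, 6 mm above its underside.
- scanned_1: wax block of the last batch, already scanned: the same kind of cassette as block_1, same size, origin and axes. Starts in one of the carrier's nests inside the scanner, out of sight until the carrier is drawn out; may be absent.
- scanned_2: wax block of the last batch, already scanned: the same kind of cassette as block_1, same size, origin and axes. Starts in one of the carrier's nests inside the scanner, out of sight until the carrier is drawn out; may be absent.
- cold_tray: aluminium cooling tray for wax blocks, fixed on the bench, 160 (x) x 230 (y) mm, open on top, empty at the start; floor 3 mm thick, rim 3 mm thick and 17 mm high. Origin at the middle of its underside.
- mould: empty steel embedding mould, a small open metal dish with a rim, 34 x 46 x 11 mm, lying among the blocks; not part of the job. Origin at the middle of its underside.
There are look-alikes about, which are no part of the job. What is shaped like the block_4 but orange is not meant. Leave any pink look-alike of the block_1 alone.

How it is judged (in metres and radians):
On the way, in this order (a step that is already met when the one before it is completed fails the run):
1. the eject key is pressed fully down (over 7 mm) and the carrier comes out (value of joint eject above 0.007 m and x of carrier in the frame of scanner below 0.07 m).
2. every scanned block lies on the cooling tray and every new block in a nest of the drawn-out carrier (z of block_1 in the frame of carrier between 0.0015 and 0.0065 m and y of block_1 in the frame of carrier between -0.062 and 0.062 m and angle between the z axis of each of block_1, block_2, block_3, block_4, block_5 and the z axis of carrier, either way round below 0.1 rad and ((x of label_1 in the frame of carrier between -0.053 and -0.038 m and x of block_1 in the frame of carrier between -0.036 and -0.021 m) or (x of label_1 in the frame of carrier between 0.004 and 0.019 m and x of block_1 in the frame of carrier between 0.021 and 0.036 m)) and z of block_2 in the frame of carrier between 0.0015 and 0.0065 m and y of block_2 in the frame of carrier between -0.062 and 0.062 m and ((x of label_2 in the frame of carrier between -0.053 and -0.038 m and x of block_2 in the frame of carrier between -0.036 and -0.021 m) or (x of label_2 in the frame of carrier between 0.004 and 0.019 m and x of block_2 in the frame of carrier between 0.021 and 0.036 m)) and z of block_3 in the frame of carrier between 0.0015 and 0.0065 m and y of block_3 in the frame of carrier between -0.062 and 0.062 m and ((x of label_3 in the frame of carrier between -0.053 and -0.038 m and x of block_3 in the frame of carrier between -0.036 and -0.021 m) or (x of label_3 in the frame of carrier between 0.004 and 0.019 m and x of block_3 in the frame of carrier between 0.021 and 0.036 m)) and z of block_4 in the frame of carrier between 0.0015 and 0.0065 m and y of block_4 in the frame of carrier between -0.062 and 0.062 m and ((x of label_4 in the frame of carrier between -0.053 and -0.038 m and x of block_4 in the frame of carrier between -0.036 and -0.021 m) or (x of label_4 in the frame of carrier between 0.004 and 0.019 m and x of block_4 in the frame of carrier between 0.021 and 0.036 m)) and z of block_5 in the frame of carrier between 0.0015 and 0.0065 m and y of block_5 in the frame of carrier between -0.062 and 0.062 m and ((x of label_5 in the frame of carrier between -0.053 and -0.038 m and x of block_5 in the frame of carrier between -0.036 and -0.021 m) or (x of label_5 in the frame of carrier between 0.004 and 0.019 m and x of block_5 in the frame of carrier between 0.021 and 0.036 m)) and z of scanned_1 in the frame of cold_tray between 0.0005 and 0.0055 m and x of scanned_1 in the frame of cold_tray between -0.077 and 0.077 m and y of scanned_1 in the frame of cold_tray between -0.112 and 0.112 m and angle between each of scanned_1, scanned_2's own z axis and vertical below 0.1 rad and z of scanned_2 in the frame of cold_tray between 0.0005 and 0.0055 m and x of scanned_2 in the frame of cold_tray between -0.077 and 0.077 m and y of scanned_2 in the frame of cold_tray between -0.112 and 0.112 m and x of carrier in the frame of scanner below 0 m), for 0.2 s.
3. the loaded carrier is fully home (x of carrier in the frame of scanner above 0.0805 m and z of carrier in the frame of scanner below 0.01 m and z of block_1 in the frame of carrier between 0.0015 and 0.0065 m and y of block_1 in the frame of carrier between -0.062 and 0.062 m and angle between the z axis of each of block_1, block_2, block_3, block_4, block_5 and the z axis of carrier, either way round below 0.1 rad and ((x of label_1 in the frame of carrier between -0.053 and -0.038 m and x of block_1 in the frame of carrier between -0.036 and -0.021 m) or (x of label_1 in the frame of carrier between 0.004 and 0.019 m and x of block_1 in the frame of carrier between 0.021 and 0.036 m)) and z of block_2 in the frame of carrier between 0.0015 and 0.0065 m and y of block_2 in the frame of carrier between -0.062 and 0.062 m and ((x of label_2 in the frame of carrier between -0.053 and -0.038 m and x of block_2 in the frame of carrier between -0.036 and -0.021 m) or (x of label_2 in the frame of carrier between 0.004 and 0.019 m and x of block_2 in the frame of carrier between 0.021 and 0.036 m)) and z of block_3 in the frame of carrier between 0.0015 and 0.0065 m and y of block_3 in the frame of carrier between -0.062 and 0.062 m and ((x of label_3 in the frame of carrier between -0.053 and -0.038 m and x of block_3 in the frame of carrier between -0.036 and -0.021 m) or (x of label_3 in the frame of carrier between 0.004 and 0.019 m and x of block_3 in the frame of carrier between 0.021 and 0.036 m)) and z of block_4 in the frame of carrier between 0.0015 and 0.0065 m and y of block_4 in the frame of carrier between -0.062 and 0.062 m and ((x of label_4 in the frame of carrier between -0.053 and -0.038 m and x of block_4 in the frame of carrier between -0.036 and -0.021 m) or (x of label_4 in the frame of carrier between 0.004 and 0.019 m and x of block_4 in the frame of carrier between 0.021 and 0.036 m)) and z of block_5 in the frame of carrier between 0.0015 and 0.0065 m and y of block_5 in the frame of carrier between -0.062 and 0.062 m and ((x of label_5 in the frame of carrier between -0.053 and -0.038 m and x of block_5 in the frame of carrier between -0.036 and -0.021 m) or (x of label_5 in the frame of carrier between 0.004 and 0.019 m and x of block_5 in the frame of carrier between 0.021 and 0.036 m)) and z of scanned_1 in the frame of cold_tray between 0.0005 and 0.0055 m and x of scanned_1 in the frame of cold_tray between -0.077 and 0.077 m and y of scanned_1 in the frame of cold_tray between -0.112 and 0.112 m and angle between each of scanned_1, scanned_2's own z axis and vertical below 0.1 rad and z of scanned_2 in the frame of cold_tray between 0.0005 and 0.0055 m and x of scanned_2 in the frame of cold_tray between -0.077 and 0.077 m and y of scanned_2 in the frame of cold_tray between -0.112 and 0.112 m), for 0.2 s.
4. the start button is pressed fully down (over 5 mm) with the loaded carrier home (all of step 3 and value of joint start above 0.005 m).
5. the start button is released again (value of joint start below 0.001 m), for 0.2 s.
At the end, for the whole second after the job is handed in: every scanned block lies flat on the cooling tray's floor and every new block in a nest, label end towards the lug (wax up, heights within 2.5 mm, level within 0.1 rad); the carrier is at rest within 4 mm of its stop; both keys are up (within 1 mm) (all of step 3 and value of joint each of start, eject below 0.001 m and linear speed of carrier below 0.01 m/s and velocity of joint start below 0.01 m/s); the robot touches nothing.
It fails at once if the start button is pressed while the carrier is not home (value of joint start above 0.003 m and x of carrier in the frame of scanner below 0.079 m).
It fails at once if the empty mould is carried or shoved more than 4 cm away (distance of mould from where it was at the start of the episode above 0.04 m).
Of block_1, block_2, block_3, block_4, block_5 only 3 to 5 are there at a start; the rules pass over those that are not, and their reading is None.
Of scanned_1, scanned_2 only 1 to 2 are there at a start; the rules pass over those that are not, and their reading is None.
At some moment in a run one of block_1, block_2, block_3, block_4, block_5, scanned_1, scanned_2 may be knocked a few centimetres aside while the robot is not near it.
Once in a run the grip may slacken for a moment while it holds something.
It also fails if it takes over 210 s, if anything falls off the work surface, if the arm or the gripper's body presses on something with over 40 N, if the wrist force passes 120 N, or if a joint passes its speed limit or range.

## Working session

There is one attempt and no reset: what is moved stays moved. The work goes in short steps, Python scripts to look and compute and a tool call to move; the robot and the scene stay as the last step left them, time stands still between calls to the robot, and variables do not carry over. Pictures are saved under pics/ and viewed, at most 14 in all, crops included, and the job is handed in when it is done.

Besides the shell and the picture viewer there is one more tool, called after "Call:" as name(argument=value, ...), one argument or row to a line, values as JSON. carry_out: Moves the arm, as the interface text tells. Shifts and turns lie within -1 to 1; 1 stands for 0.04 m of shift or 0.1 rad of turn. Its arguments: {"type":"object","properties":{"targets":{"type":"string"},"newtons":{"type":"number"}},"required":["targets"]}

```bash
mkdir -p pics; ls; cat > h.py <<'E'
import numpy as np, cv2
from workcell import monitor, camera, get_calibration, bot
def snap(name,fn):
    c=get_calibration(name); im=camera(name); cv2.imwrite('pics/'+fn,cv2.cvtColor(im,cv2.COLOR_RGB2BGR)); np.savez('pics/'+fn+'.npz',im=im,**{k:np.array(v) for k,v in c.items()}); return im,c
def load(fn):
    d=np.load('pics/'+fn+'.npz'); return d['im'],d
def p2w(c,u,v,z):
    V=np.array(c['view']);R=V[:3,:3];o=-R.T@V[:3,3]
    d=R.T@np.array([(u-c['cx'])/c['fx'],(v-c['cy'])/c['fy'],1.]); return o+d*(z-o[2])/d[2]
def w2p(c,p):
    q=np.array(c['view'])[:3]@np.append(p,1); return np.array([c['fx']*q[0]/q[2]+c['cx'],c['fy']*q[1]/q[2]+c['cy']])
E
python3 - <<'E'
from h import *
print(monitor.get_obs())
for n in('top','scene'):
    im,c=snap(n,n+'0.png'); print(c)
E
```

```text
pics
{'time': 0.0, 'q': array([6.33682495e+01, 5.00777037e+00, 1.00331306e+01, 9.50991089e+01,
       1.17321804e-03, 8.99999420e+01]), 'qd': array([ 0.08722094, -0.02961327, -0.09226833,  0.05210532, -0.08667988,
        0.04704306]), 'joint_efforts': array([ 5.97787239e-04, -5.20389354e+01,  4.64800036e+01,  1.60899136e-02,
        2.02018178e-06,  2.72851889e-05]), 'ee_pos': array([0.24653122, 0.49163591, 0.40400302]), 'tcp_rot': array([-1.79926251e+02, -1.17329175e-03,  1.53368306e+02]), 'wrist_force': array([0.26725086, 0.43262949, 0.25692563]), 'torque': array([ 0.00332492, -0.01594867, -0.03363323]), 'grasp_force': 0.0, 'opening': 0.08531521299670403}
{'fx': 603.0735415575818, 'fy': 603.0735415575818, 'cx': 328.6746108024326, 'cy': 236.85918267608804, 'view': array([[ 0.0193133 , -0.99978481,  0.00757217, -0.09368629],
       [-0.99023066, -0.02017371, -0.13797195,  0.55783989],
       [ 0.13809501, -0.00483351, -0.99040719,  1.18571141],
       [ 0.        ,  0.        ,  0.        ,  1.        ]])}
{'fx': 470.8126047417963, 'fy': 470.8126047417963, 'cx': 320.061352606989, 'cy': 243.0896847968227, 'view': array([[-0.50192689, -0.86476935, -0.0156002 ,  0.22517561],
       [-0.40852586,  0.25293623, -0.8770005 ,  0.31611804],
       [ 0.76234901, -0.43381705, -0.48023614,  0.50831779],
       [ 0.        ,  0.        ,  0.        ,  1.        ]])}
```

View pics/top0.png

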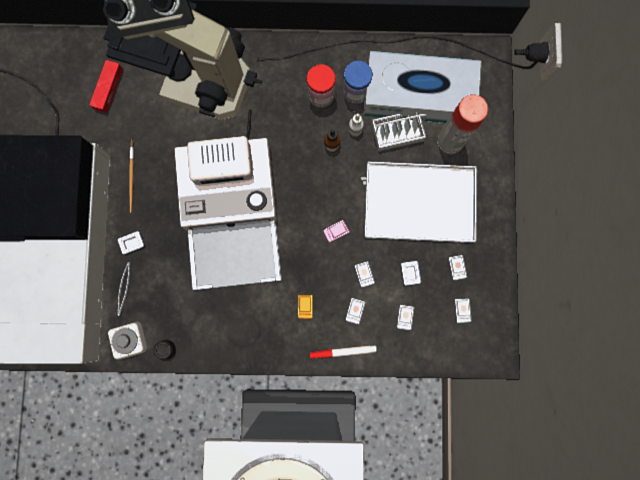

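View pics/scene0.png

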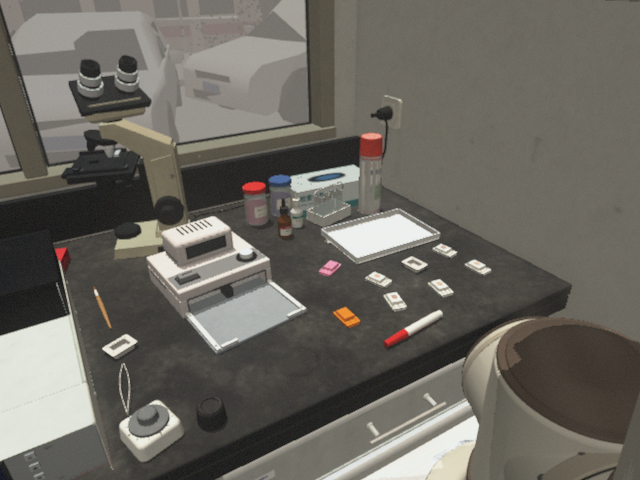

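Five new-block candidates: (364,273), (458,266), (356,310), (405,317), (463,309). Look-alikes are the mould (411,272), pink (336,231), orange (305,306) and a white part (131,242). I'll check them in one close crop.

```bash
python3 - <<'E'
from h import *
im,c=load('top0.png')
b=cv2.cvtColor(im,cv2.COLOR_RGB2BGR)
a=cv2.resize(b[245:335,340:485],None,fx=5.4,fy=5.4,interpolation=cv2.INTER_CUBIC)
cv2.imwrite('pics/c1.png',a)
a=cv2.resize(b[130:295,165:300],None,fx=3.6,fy=3.6,interpolation=cv2.INTER_CUBIC)
cv2.imwrite('pics/c2.png',a); print(a.shape)
E
```

```text
(594, 486, 3)
```

View pics/c1.png

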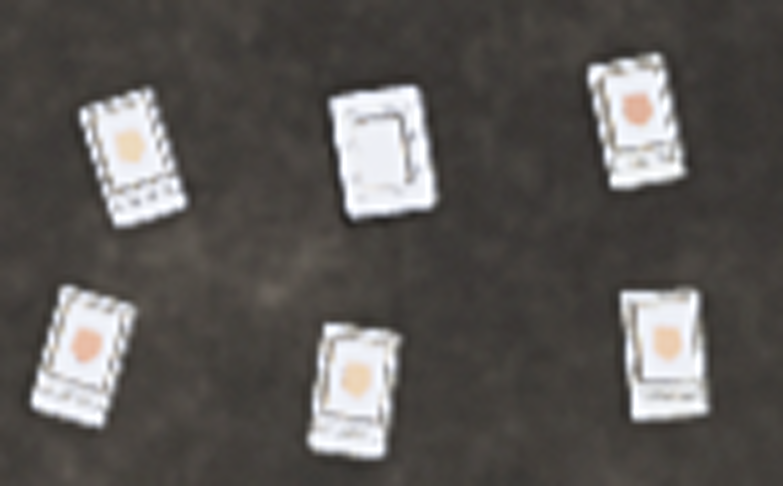

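View pics/c2.png

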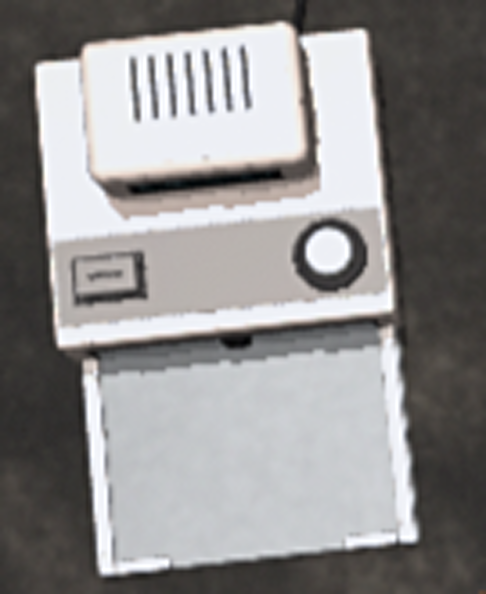

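```bash
cat >> h.py <<'E'
def blocks(im,c,z,roi=None,thr=150,lo=300,hi=900,sat=60,ztop=None):
    m=((im.min(2)>thr)).astype(np.uint8)
    if roi: k=np.zeros_like(m);x0,y0,x1,y1=roi;k[y0:y1,x0:x1]=1;m*=k
    m=cv2.morphologyEx(m,cv2.MORPH_CLOSE,np.ones((5,5)))
    out=[]
    for t in cv2.findContours(m,cv2.RETR_EXTERNAL,cv2.CHAIN_APPROX_NONE)[0]:
        A=cv2.contourArea(t)
        if not lo<A<hi: continue
        P=np.array([p2w(c,*q,z)[:2] for q in t[:,0].astype(float)])*1000
        (x,y),(w,h),a=cv2.minAreaRect(P.astype(np.float32))
        if w<h: w,h,a=h,w,a-90
        out.append([x,y,w,h,(a+90)%180-90]); print(np.round(t[:,0].mean(0)),'xy %.1f %.1f  size %.1f %.1f  long-axis deg %.1f'%tuple(out[-1]))
    return out
E
python3 - <<'E'
from h import *
im,c=load('top0.png')
blocks(im,c,0.006,(340,245,485,335),lo=150)
P=lambda u,v,z:p2w(c,165+u/3.6,130+v/3.6,z)[:2]*1000
for n,u,v,z in [('deckL',100,574,.011),('deckR',416,543,.011),('boxBL',38,62,.056),('boxBR',367,32,.056),('ej',107,275,.0675),('st',328,250,.065),('lug',237,340,.027)]: print(n,np.round(P(u,v,z),1))
for u,v in [(368,163),(477,165),(474,241),(365,239)]: print('tray',np.round(p2w(c,u,v,.017)*1000,1))
E
```

```text
[405. 317.] xy 401.6 -242.1  size 48.1 28.3  long-axis deg -7.6
[462. 310.] xy 417.6 -360.6  size 47.8 28.1  long-axis deg 5.0
[355. 310.] xy 412.6 -139.4  size 47.4 29.0  long-axis deg -14.7
[364. 274.] xy 488.3 -157.0  size 47.7 28.2  long-axis deg 19.0
[410. 272.] xy 492.9 -253.5  size 46.9 34.2  long-axis deg 9.4
[457. 267.] xy 506.2 -350.9  size 48.0 28.2  long-axis deg 10.9
deckL [449.  193.6]
deckR [470.2  14.4]
boxBL [735.5 233.5]
boxBR [757.1  47.7]
ej [611.5 185.7]
st [628.7  64.3]
lug [582.9 118.8]
tray [ 721.3 -162.4   17. ]
tray [ 721.8 -392.2   17. ]
tray [ 560.1 -383.6   17. ]
tray [ 559.7 -157.9   17. ]
```

Enlarged crop shows five cassettes with a coloured tissue spot, all with their label end towards the robot; the open dish at (411,272) is the mould. Scanner origin is about (583.5, 119.5) mm, yaw about 7°. First I'll turn the tool and shut the fingers.

Call:
carry_out(
  targets="0 0 0 0 0 -0.73 -1;0 0 0 0 0 -0.73 -1;0 0 0 0 0 -0.73 -1;0 0 0 0 0 -0.73 -1;0 0 0 0 0 -0.73 -1;0 0 0 0 0 -0.73 -1;0 0 0 0 0 -0.73 -1;0 0 0 0 0 -0.73 -1",
  newtons=40,
)

```text
time: 0.77
ee_pos: [0.2465, 0.4917, 0.4043]
tcp_rot: [-180.0, -0.0, -173.0]
wrist_force: [0.9, -0.7, 0.5]
opening: -0.0002
grasp_force: 0.0
```

```bash
cat >> h.py <<'E'
def rel(x,y,z,yaw,o=None):
    "target of TCP (mm, deg) -> units: shifts in the present tool axes, and turn about tool z"
    o=o or monitor.get_obs(); y0=np.radians(o['tcp_rot'][2]); d=np.array([x,y,z])-o['ee_pos']*1000
    tx=d[0]*np.cos(y0)+d[1]*np.sin(y0); ty=d[0]*np.sin(y0)-d[1]*np.cos(y0)
    t=-((yaw-o['tcp_rot'][2]+180)%360-180)
    print('t %.2f pos'%o['time'],np.round(o['ee_pos']*1000,1),'rpy',np.round(o['tcp_rot'],2),'q6 %.0f open %.1f'%(o['q'][5],o['opening']*1000))
    print('units: shift %.3f %.3f %.3f  turn %.3f'%(tx/40,ty/40,-d[2]/40,np.radians(t)/.1))
S0=np.array([583.5,119.5]);SY=np.radians(6.9)
def sc(x,y): return S0+np.array([x*np.cos(SY)-y*np.sin(SY),x*np.sin(SY)+y*np.cos(SY)])
E
python3 -c "
from h import *
rel(611.5,185.7,273,187)"
```

```text
t 0.77 pos [246.5 491.7 404.3] rpy [-1.7996e+02 -2.0000e-02 -1.7296e+02] q6 56 open -0.2
units: shift -8.118 -8.710 3.282  turn 0.007
```

Call:
carry_out(
  targets="-0.68 -0.73 0 0 0 0 -1;-0.68 -0.73 0 0 0 0 -1;-0.68 -0.73 0 0 0 0 -1;-0.68 -0.73 0 0 0 0 -1;-0.68 -0.73 0 0 0 0 -1;-0.68 -0.73 0 0 0 0 -1;-0.68 -0.73 0 0 0 0 -1;-0.68 -0.73 0 0 0 0 -1",
)

```text
time: 1.43
ee_pos: [0.4916, 0.2839, 0.4044]
tcp_rot: [-180.0, -0.0, -173.2]
wrist_force: [0.1, 1.1, -0.2]
opening: 0.0001
grasp_force: 0.0
```

Call:
carry_out(
  targets="-0.68 -0.73 0 0 0 0 -1;-0.68 -0.73 0 0 0 0 -1;-0.68 -0.73 0 0 0 0 -1;-0.64 -0.68 0 0 0 0 -1;0 0 0.8 0 0 0 -1;0 0 0.8 0 0 0 -1;0 0 0.8 0 0 0 -1;0 0 0.6 0 0 0 -1",
)

```text
time: 2.1
ee_pos: [0.6102, 0.1838, 0.2811]
tcp_rot: [-180.0, -0.2, -173.2]
wrist_force: [-0.5, 0.4, -0.4]
opening: -0.0
grasp_force: 0.0
```

```bash
python3 -c "
from h import *
rel(611.5,185.7,273,187)
im,c=snap('wrist','w1.png');print(c['fx'],c['cx'],c['cy']);print(w2p(c,[.6115,.1857,.0675]),c['view'])"
```

```text
t 2.10 pos [610.2 183.8 281.1] rpy [-179.97   -0.18 -173.21] q6 10 open -0.0
units: shift -0.037 0.044 0.203  turn -0.037
423.9994328425022 321.0859328087895 235.89168284405426
[323.98371733 279.26653014] [[-1.18312370e-01  9.92976289e-01  5.22529923e-04 -1.10729062e-01]
 [ 9.49932774e-01  1.13030482e-01  2.91293383e-01 -6.01270536e-01]
 [ 2.89188361e-01  3.49599788e-02 -9.56633625e-01  7.93413052e-02]
 [ 0.00000000e+00  0.00000000e+00  0.00000000e+00  1.00000000e+00]]
```

View pics/w1.png

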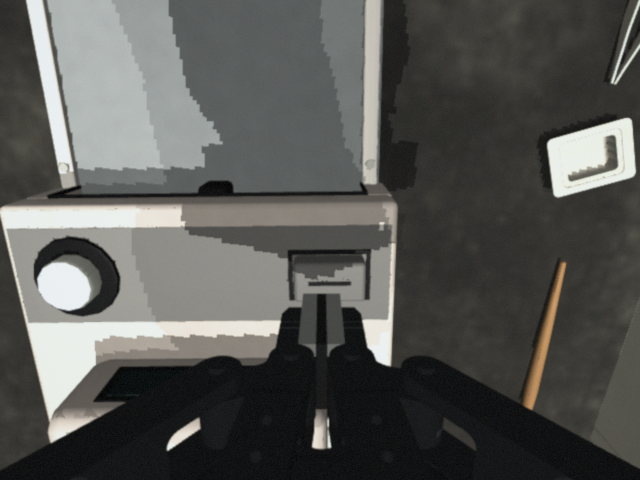

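The wrist view shows the eject key centre at about (330,275), the start button at (68,284) and the lug front at (215,188).

```bash
python3 -c "
from h import *
im,c=load('w1.png')
for u,v,z in [(330,275,.0675),(68,284,.065),(215,186,.027),(4,206,.056),(397,208,.056)]: print(p2w(c,u,v,z)*1000)
rel(612,185,240,187)"
```

```text
[609.04066485 188.22456832  67.5       ]
[629.31063167  65.37270352  65.        ]
[581.93326339 123.85624822  27.        ]
[597.13147447  32.31755845  56.        ]
[576.21714678 216.19389032  56.        ]
t 2.15 pos [609.5 183.8 276.4] rpy [-179.91   -0.52 -173.2 ] q6 10 open 0.2
units: shift -0.066 0.023 0.911  turn -0.034
```

Call:
carry_out(
  targets="0 0.06 0.2 0 0 0 -1;0 0 0.2 0 0 0 -1;0 0 0.2 0 0 0 -1;0 0 0.15 0 0 0 -1;0 0 0 0 0 0 -1;0 0 0 0 0 0 -1;0 0 0 0 0 0 -1;0 0 0 0 0 0 -1",
)

```text
time: 2.82
ee_pos: [0.6103, 0.1868, 0.2555]
tcp_rot: [180.0, 0.1, -173.2]
wrist_force: [0.0, -0.8, 0.0]
opening: -0.0001
grasp_force: 0.0
```

Call:
carry_out(
  targets="0 0 0.1 0 0 0 -1;0 0 0.1 0 0 0 -1;0 0 0.1 0 0 0 -1;0 0 0.1 0 0 0 -1;0 0 0.08 0 0 0 -1;0 0 0.05 0 0 0 -1;0 0 0 0 0 0 -1;0 0 0 0 0 0 -1",
)

```text
time: 3.48
ee_pos: [0.6102, 0.1867, 0.2336]
tcp_rot: [180.0, 0.0, -173.2]
wrist_force: [-0.2, -0.1, 3.3]
opening: -0.0
grasp_force: 1.8
```

Call:
carry_out(
  targets="0 0 0.03 0 0 0 -1;0 0 0.03 0 0 0 -1;0 0 0 0 0 0 -1;0 0 0 0 0 0 -1;0 0 0 0 0 0 -1;0 0 0 0 0 0 -1;0 0 0 0 0 0 -1;0 0 0 0 0 0 -1",
)

```text
time: 4.15
ee_pos: [0.6101, 0.1867, 0.2329]
tcp_rot: [180.0, 0.1, -173.2]
wrist_force: [-5.4, -2.6, 15.0]
opening: 0.0002
grasp_force: 7.4
```

Fully down (15 N at the stop). Release and move above the lug.

Call:
carry_out(
  targets="0 0 -0.2 0 0 0 -1;0 0 -0.4 0 0 0 -1;0 0 -0.4 0 0 0 -0.05;0 0 -0.3 0 0 0 -0.05;0.67 -0.8 0 0 0 0 -0.05;0.66 -0.79 0 0 0 0 -0.05;0 0 0 0 0 0 -0.05;0 0 0 0 0 0 -0.05",
)

```text
time: 4.82
ee_pos: [0.5642, 0.116, 0.2832]
tcp_rot: [180.0, -0.0, -173.3]
wrist_force: [0.3, 0.1, 0.9]
opening: 0.0408
grasp_force: 0.0
```

```bash
python3 -c "
from h import *
rel(564.6,117.2,183,187)
im,c=snap('wrist','w2.png')"
```

```text
t 4.82 pos [564.2 116.  283.2] rpy [ 1.8000e+02 -1.0000e-02 -1.7329e+02] q6 5 open 40.8
units: shift -0.013 0.029 2.506  turn -0.050
```

View pics/w2.png

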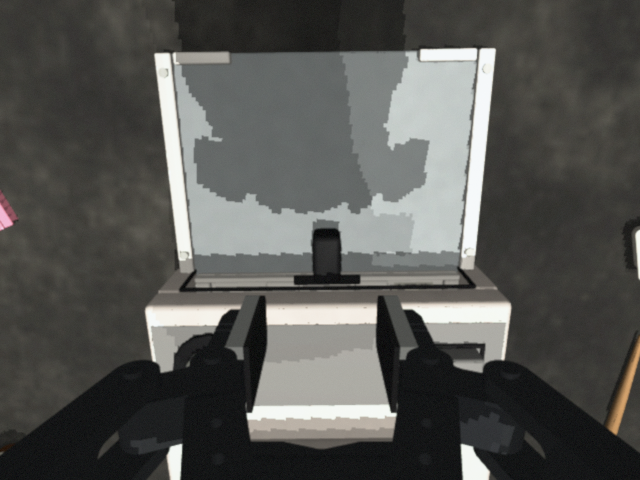

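The lug now stands out, its top running from (327,231) to (327,275), and the deck's stop blocks are at rows 50–62.

```bash
python3 -c "
from h import *
im,c=load('w2.png')
for u,v,z in [(327,231,.028),(230,57,.012),(419,55,.012),(161,305,.056),(497,304,.056),(155,52,.011),(496,49,.011)]: print(np.round(p2w(c,u,v,z)*1000,1))
"
```

```text
[554.7 118.7  28. ]
[470.6  57.2  12. ]
[458.  155.8  12. ]
[595.7  37.7  56. ]
[575.1 208.4  56. ]
[472.7  17.7  11. ]
[450.2 195.7  11. ]
```

Call:
carry_out(
  targets="0 0.07 0.5 0 0 0 -0.05;0 0 0.5 0 0 0 -0.05;0 0 0.5 0 0 0 -0.05;0 0 0.5 0 0 0 -0.05;0 0 0.3 0 0 0 -0.05;0 0 0.2 0 0 0 -0.05;0 0 0 0 0 0 -0.05;0 0 0 0 0 0 -0.05",
)

```text
time: 5.53
ee_pos: [0.5649, 0.1204, 0.1834]
tcp_rot: [180.0, 0.0, -173.2]
wrist_force: [-0.1, 2.0, -0.2]
opening: 0.0409
grasp_force: 0.0
```

Call:
carry_out(
  targets="0 0 0 0 0 0 -1;0 0 0 0 0 0 -1;0 0 0 0 0 0 -1;0 0 0 0 0 0 -1;0 0 0 0 0 0 -1;0.1 0 0 0 0 0 -1;0.2 0 0 0 0 0 -1;0.3 0 0 0 0 0 -1",
  newtons=50,
)

```text
time: 6.2
ee_pos: [0.5418, 0.1174, 0.1844]
tcp_rot: [180.0, 0.3, -173.2]
wrist_force: [5.5, 1.0, 6.3]
opening: 0.0145
grasp_force: 50.9
```

Call:
carry_out(
  targets="0.35 0 0 0 0 0 -1;0.35 0 0 0 0 0 -1;0.35 0 0 0 0 0 -1;0.35 0 0 0 0 0 -1;0.35 0 0 0 0 0 -1;0.3 0 0 0 0 0 -1;0.2 0 0 0 0 0 -1;0.1 0 0 0 0 0 -1",
)

```text
time: 6.87
ee_pos: [0.4475, 0.1059, 0.1845]
tcp_rot: [-180.0, 0.2, -173.2]
wrist_force: [5.2, -2.1, 4.3]
opening: 0.0143
grasp_force: 52.1
```

Call:
carry_out(
  targets="0.05 0 0 0 0 0 -1;0 0 0 0 0 0 -0.05;0 0 0 0 0 0 -0.05;0 0 -0.5 0 0 0 -0.05;0 0 -0.6 0 0 0 -0.05;-0.4 0 -0.8 0 0 0 -0.05;-0.7 0 -0.7 0 0 0 -0.05;-0.7 0 -0.6 0 0 0 -0.05",
)

```text
time: 7.53
ee_pos: [0.5173, 0.1145, 0.3132]
tcp_rot: [180.0, 0.0, -173.2]
wrist_force: [1.1, -0.3, -0.4]
opening: 0.0407
grasp_force: 0.0
```

Call:
carry_out(
  targets="-0.7 0 -0.4 0 0 0 -0.05;-0.4 0 0 0 0 0 -0.05;0 0 0 0 0 0 -0.05;0 0 0 0 0 0 -0.05;0 0 0 0 0 0 -0.05;0 0 0 0 0 0 -0.05;0 0 0 0 0 0 -0.05;0 0 0 0 0 0 -0.05",
)

```text
time: 8.2
ee_pos: [0.5601, 0.1196, 0.3272]
tcp_rot: [180.0, -0.0, -173.2]
wrist_force: [-0.9, 0.0, 0.1]
opening: 0.0407
grasp_force: 0.0
```

```bash
python3 -c "
from h import *
rel(564.6,117.2,183,187)
im,c=snap('wrist','w3.png')"
```

```text
t 8.20 pos [560.1 119.6 327.2] rpy [ 180.     -0.   -173.16] q6 5 open 40.7
units: shift -0.105 -0.073 3.604  turn -0.029
```

View pics/w3.png

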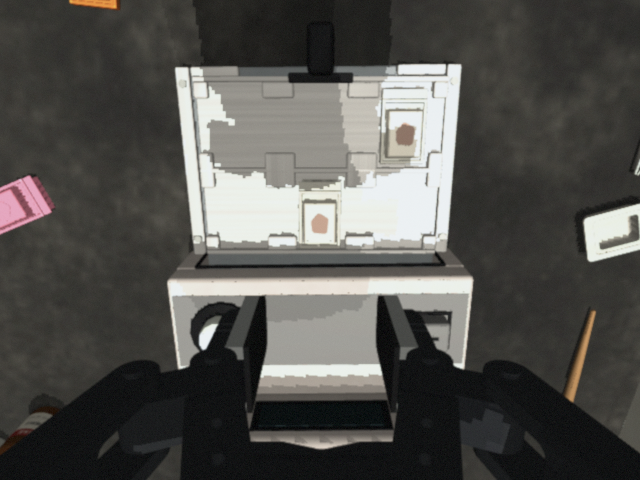

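Drawn out: scanned blocks at (403,128), front left nest, and (321,215), back middle nest.

```bash
sed -i 's/^S0=.*/S0=np.array([584.,121.3]);SY=np.radians(7.0)/' h.py; python3 -c "
from h import *
im,c=load('w3.png')
for u,v in [(404,134),(320,222)]: print('wax',np.round(p2w(c,u,v,.022)*1000,1))
for n,x,y in [('FL',-28.5,54),('BM',28.5,0)]:
  p=sc(-60+x+4.5,y); print(n,sc(-60+x,y),'wax',p,w2p(c,[*p/1000,.022]))
print('lugfront',w2p(c,[*sc(-147.5,0)/1000,.028]))
rel(*sc(-88.5,54),250,187); rel(*sc(-31.5,0),250,187)
"
```

```text
wax [496.  165.3  22. ]
wax [559.5 119.4  22. ]
FL [489.57872104 164.1120553 ] wax [494.04517872 164.66046734] [403.60147736 130.79368895]
BM [552.73479622 117.46111568] wax [557.20125391 118.00952773] [318.36711934 218.54060977]
lugfront [317.34266438  17.63651365]
t 8.25 pos [560.2 119.6 327.2] rpy [ 1.8000e+02  1.0000e-02 -1.7316e+02] q6 5 open 40.7
units: shift 1.620 1.315 1.931  turn -0.029
t 8.25 pos [560.2 119.6 327.2] rpy [ 1.8000e+02  1.0000e-02 -1.7316e+02] q6 5 open 40.7
units: shift 0.191 -0.031 1.931  turn -0.029
```

Call:
carry_out(
  targets="0.16 -0.02 0.6 0 0 0 -0.05;0 0 0.7 0 0 0 -0.05;0 0 0.7 0 0 0 -0.05;0 0 0.7 0 0 0 -0.05;0 0 0.5 0 0 0 -0.05;0 0 0.3 0 0 0 -0.05;0 0 0.12 0 0 0 -0.05;0 0 0 0 0 0 -0.05",
)

```text
time: 8.92
ee_pos: [0.554, 0.118, 0.1828]
tcp_rot: [-180.0, -0.0, -173.2]
wrist_force: [0.8, -0.4, -0.2]
opening: 0.0405
grasp_force: 0.0
```

Call:
carry_out(
  targets="0 0 0 0 0 0 -1;0 0 0 0 0 0 -1;0 0 0 0 0 0 -1;0 0 0 0 0 0 -1;0 0 -0.1 0 0 0 -1;0 0 -0.2 0 0 0 -1;0 0 -0.4 0 0 0 -1;0 0 -0.4 0 0 0 -1",
  newtons=40,
)

```text
time: 9.58
ee_pos: [0.5542, 0.118, 0.2269]
tcp_rot: [-180.0, -0.1, -173.2]
wrist_force: [0.5, -0.3, 0.6]
opening: 0.0268
grasp_force: 39.4
```

```bash
python3 -c "
from h import *
rel(605,-215,280,187)
im,c=snap('wrist','w4.png')"
```

```text
t 9.58 pos [554.2 118.  226.9] rpy [-1.7999e+02 -6.0000e-02 -1.7317e+02] q6 5 open 26.8
units: shift -0.271 -8.417 -1.328  turn -0.030
```

View pics/w4.png

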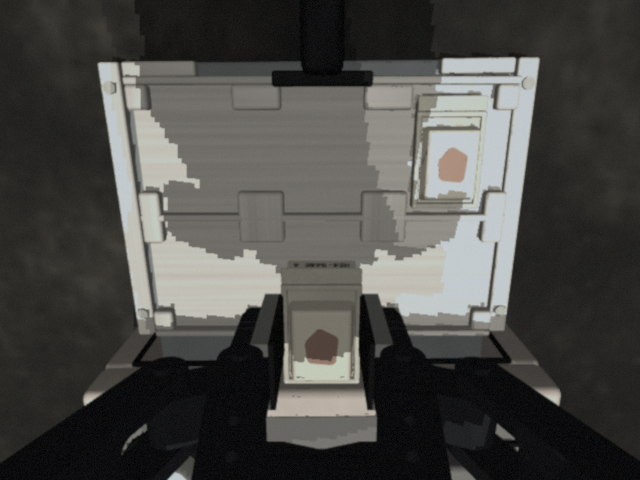

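Held level (opening 26.8 mm). On to the tray.

Call:
carry_out(
  targets="0 0 -0.7 0 0 0 -1;0 -0.5 -0.6 0 0 0 -1;-0.05 -0.8 0 0 0 0 -1;-0.05 -0.8 0 0 0 0 -1;-0.05 -0.8 0 0 0 0 -1;-0.05 -0.8 0 0 0 0 -1;-0.05 -0.8 0 0 0 0 -1;0 -0.8 0 0 0 0 -1",
)

```text
time: 10.3
ee_pos: [0.5897, -0.0928, 0.2787]
tcp_rot: [-180.0, 0.0, -173.2]
wrist_force: [0.7, 0.2, -0.8]
opening: 0.0268
grasp_force: 39.5
```

Call:
carry_out(
  targets="0 -0.8 0 0 0 0 -1;0 -0.8 0 0 0 0 -1;0 -0.8 0 0 0 0 -1;0 -0.5 0 0 0 0 -1;0 0 0.6 0 0 0 -1;0 0 0.6 0 0 0 -1;0 0 0.4 0 0 0 -1;0 0 0 0 0 0 -1",
)

```text
time: 10.97
ee_pos: [0.6023, -0.2063, 0.2104]
tcp_rot: [179.9, -0.3, -173.2]
wrist_force: [-0.9, -0.1, -0.0]
opening: 0.0275
grasp_force: 39.5
```

```bash
python3 -c "
from h import *
rel(605,-215,176,187)"
```

```text
t 10.97 pos [ 602.3 -206.3  210.4] rpy [ 179.86   -0.29 -173.19] q6 -26 open 27.5
units: shift -0.042 -0.223 0.859  turn -0.034
```

Call:
carry_out(
  targets="-0.04 -0.2 0.3 0 0 0 -1;0 0 0.3 0 0 0 -1;0 0 0.2 0 0 0 -1;0 0 0 0 0 0 -1;0 0 0 0 0 0 -1;0 0 0 0 0 0 -1;0 0 0 0 0 0 -1;0 0 0 0 0 0 -1",
)

```text
time: 11.63
ee_pos: [0.6061, -0.2142, 0.183]
tcp_rot: [-180.0, 0.1, -173.2]
wrist_force: [0.0, 0.0, -0.3]
opening: 0.027
grasp_force: 39.5
```

Call:
carry_out(
  targets="0 0 0.1 0 0 0 -1;0 0 0.06 0 0 0 -1;0 0 0 0 0 0 -1;0 0 0 0 0 0 -0.05;0 0 0 0 0 0 -0.05;0 0 0 0 0 0 -0.05;0 0 -0.4 0 0 0 -0.05;0 0 -0.7 0 0 0 -0.05",
)

```text
time: 12.3
ee_pos: [0.6048, -0.2138, 0.2165]
tcp_rot: [179.8, -0.3, -173.2]
wrist_force: [-0.3, -0.1, -0.1]
opening: 0.0402
grasp_force: 0.0
```

Call:
carry_out(
  targets="0 0 -0.8 0 0 0 -0.05;0.1 0.6 -0.7 0 0 0 -0.05;0.2 0.8 0 0 0 0 -0.05;0.2 0.8 0 0 0 0 -0.05;0.2 0.8 0 0 0 0 -0.05;0.2 0.8 0 0 0 0 -0.05;0.2 0.8 0 0 0 0 -0.05;0.2 0.8 0 0 0 0 -0.05",
)

```text
time: 12.97
ee_pos: [0.5277, -0.0046, 0.2798]
tcp_rot: [-180.0, -0.0, -173.2]
wrist_force: [0.7, 1.2, 0.5]
opening: 0.0406
grasp_force: 0.0
```

Call:
carry_out(
  targets="0.2 0.8 0 0 0 0 -0.05;0.2 0.8 0 0 0 0 -0.05;0.05 0.8 0 0 0 0 -0.05;0 0.8 0 0 0 0 -0.05;0 0.8 0.3 0 0 0 -0.05;0 0.34 0.6 0 0 0 -0.05;0 0 0.4 0 0 0 -0.05;0 0 0 0 0 0 -0.05",
)

```text
time: 13.63
ee_pos: [0.4887, 0.165, 0.2244]
tcp_rot: [-179.9, -0.3, -173.1]
wrist_force: [-0.6, 0.1, -0.8]
opening: 0.0403
grasp_force: 0.0
```

```bash
python3 -c "
from h import *
rel(490.5,164.4,182.5,187)"
```

```text
t 13.63 pos [488.7 165.  224.4] rpy [-179.94   -0.29 -173.05] q6 12 open 40.3
units: shift -0.042 -0.021 1.046  turn -0.009
```

Call:
carry_out(
  targets="-0.02 0 0.4 0 0 0 -0.05;0 0 0.4 0 0 0 -0.05;0 0 0.3 0 0 0 -0.05;0 0 0 0 0 0 -0.05;0 0 0 0 0 0 -1;0 0 0 0 0 0 -1;0 0 0 0 0 0 -1;0 0 0 0 0 0 -1",
)

```text
time: 14.3
ee_pos: [0.491, 0.1644, 0.1845]
tcp_rot: [180.0, 0.0, -173.2]
wrist_force: [-0.3, 0.2, -0.6]
opening: 0.0271
grasp_force: 39.3
```

Call:
carry_out(
  targets="0 0 0 0 0 0 -1;0 0 -0.2 0 0 0 -1;0 0 -0.4 0 0 0 -1;0 0 -0.7 0 0 0 -1;0 0 -0.7 0 0 0 -1;0 -0.3 -0.4 0 0 0 -1;-0.15 -0.8 0 0 0 0 -1;-0.15 -0.8 0 0 0 0 -1",
)

```text
time: 14.97
ee_pos: [0.512, 0.0904, 0.2822]
tcp_rot: [180.0, 0.2, -173.0]
wrist_force: [0.1, 0.1, -2.2]
opening: 0.027
grasp_force: 39.4
```

Call:
carry_out(
  targets="-0.15 -0.8 0 0 0 0 -1;-0.15 -0.8 0 0 0 0 -1;-0.15 -0.8 0 0 0 0 -1;-0.15 -0.8 0 0 0 0 -1;-0.15 -0.8 0 0 0 0 -1;-0.15 -0.8 0 0 0 0 -1;-0.15 -0.8 0 0 0 0 -1;-0.15 -0.8 0 0 0 0 -1",
)

```text
time: 15.63
ee_pos: [0.5901, -0.1597, 0.2806]
tcp_rot: [-180.0, 0.0, -173.2]
wrist_force: [1.6, 1.3, -1.1]
opening: 0.027
grasp_force: 39.4
```

Call:
carry_out(
  targets="-0.08 -0.8 0 0 0 0 -1;0 -0.8 0 0 0 0 -1;0 -0.8 0 0 0 0 -1;0 -0.38 0 0 0 0 -1;0 0 0.6 0 0 0 -1;0 0 0.6 0 0 0 -1;0 0 0.6 0 0 0 -1;0 0 0 0 0 0 -1",
)

```text
time: 16.3
ee_pos: [0.605, -0.2673, 0.2029]
tcp_rot: [179.8, -0.4, -173.2]
wrist_force: [-1.2, 0.9, -0.4]
opening: 0.0271
grasp_force: 39.5
```

```bash
python3 -c "
from h import *
rel(605,-268,176.5,187)"
```

```text
t 16.30 pos [ 605.  -267.3  202.9] rpy [ 179.77   -0.36 -173.17] q6 -31 open 27.1
units: shift 0.002 -0.016 0.660  turn -0.030
```

Call:
carry_out(
  targets="0 0 0.3 0 0 0 -1;0 0 0.3 0 0 0 -1;0 0 0.18 0 0 0 -1;0 0 0 0 0 0 -1;0 0 0 0 0 0 -0.05;0 0 0 0 0 0 -0.05;0 0 0 0 0 0 -0.05;0 0 -0.5 0 0 0 -0.05",
)

```text
time: 16.97
ee_pos: [0.6053, -0.2676, 0.193]
tcp_rot: [179.8, -0.3, -173.2]
wrist_force: [0.9, 1.0, -0.8]
opening: 0.0404
grasp_force: 0.0
```

Call:
carry_out(
  targets="0 0 -0.8 0 0 0 -0.05;0 0 -0.9 0 0 0 -0.05;0.5 0 -0.7 0 0 0 -0.05;0.5 -0.3 -0.6 0 0 0 -0.05;0.5 -0.3 -0.5 0 0 0 -0.05;0 0 0 0 0 0 -0.05;0 0 0 0 0 0 -0.05;0 0 0 0 0 0 -0.05",
)

```text
time: 17.63
ee_pos: [0.5497, -0.299, 0.3361]
tcp_rot: [180.0, -0.0, -173.2]
wrist_force: [0.0, 0.2, -0.7]
opening: 0.0406
grasp_force: 0.0
```

```bash
python3 -c "
from h import *
rel(506.2,-350.9,172,190.9)
im,c=snap('wrist','w5.png'); blocks(im,c,.006,lo=1000,hi=20000)
im,c=snap('top','t5.png'); blocks(im,c,.006,(280,160,485,335),lo=150)
cv2.imwrite('pics/t5c.png',cv2.cvtColor(cv2.resize(im[150:335,170:490],None,fx=2.5,fy=2.5),cv2.COLOR_RGB2BGR))"
```

```text
t 17.63 pos [ 549.7 -299.   336.1] rpy [ 1.7998e+02 -1.0000e-02 -1.7319e+02] q6 -35 open 40.6
units: shift 1.234 -1.160 4.103  turn -0.713
[574. 278.] xy 577.9 -96.4  size 45.5 27.4  long-axis deg -61.4
[533. 152.] xy 488.7 -156.7  size 47.1 28.6  long-axis deg 17.9
[401. 140.] xy 492.8 -250.8  size 47.1 34.4  long-axis deg 8.9
[592.  38.] xy 412.3 -138.4  size 47.7 28.6  long-axis deg -15.2
[434.  18.] xy 412.1 -243.0  size 28.4 25.8  long-axis deg 83.0
[355. 310.] xy 413.1 -139.2  size 46.6 27.5  long-axis deg -14.7
[364. 274.] xy 488.5 -157.2  size 46.5 27.6  long-axis deg 19.0
[336. 231.] xy 578.6 -96.9  size 45.1 26.4  long-axis deg -62.1
```

View pics/t5c.png

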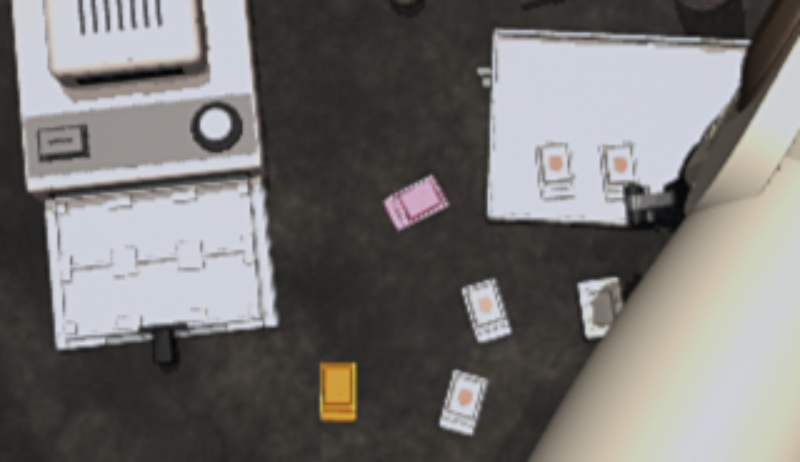

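Both scanned blocks lie flat in the tray at (555,165) and (620,162) of the crop, and the carrier is empty. Block E did not show up in the wrist blob detection, so I'll check with a lower threshold.

```bash
python3 -c "
from h import *
im,c=load('w5.png'); print(w2p(c,[.5062,-.3509,.006]),w2p(c,[.4176,-.3606,.006]))
for t in(60,80,100,120): print(t);blocks(im,c,.006,(120,0,330,240),lo=1000,hi=20000,thr=t)
rel(506.2,-350.9,172,190.9)"
```

```text
[253.21626719 144.83174152] [247.98037642   1.17693322]
60
[259. 230.] xy 563.8 -341.7  size 101.4 20.6  long-axis deg -83.2
[254. 144.] xy 506.3 -350.5  size 49.0 29.7  long-axis deg 11.1
[249.  21.] xy 429.3 -359.0  size 30.1 24.9  long-axis deg -83.2
80
[259. 230.] xy 563.7 -341.1  size 100.1 20.6  long-axis deg -83.2
[254. 144.] xy 506.3 -350.4  size 48.1 29.1  long-axis deg 10.6
[249.  21.] xy 429.0 -359.5  size 28.7 25.2  long-axis deg -85.2
100
[258. 230.] xy 564.0 -340.7  size 99.3 19.8  long-axis deg -83.2
[254. 145.] xy 506.5 -350.4  size 47.4 28.6  long-axis deg 10.5
[249.  20.] xy 428.9 -359.4  size 28.6 25.1  long-axis deg -85.2
120
[259. 232.] xy 565.5 -340.5  size 99.3 16.8  long-axis deg -83.2
[257. 148.] xy 506.6 -350.8  size 47.0 28.0  long-axis deg 11.0
[249.  20.] xy 428.7 -359.2  size 28.2 24.7  long-axis deg -85.2
t 17.73 pos [ 550.  -298.6  335.2] rpy [ 1.7993e+02 -9.0000e-02 -1.7313e+02] q6 -35 open 40.4
units: shift 1.242 -1.168 4.081  turn -0.704
```

E is at (506.4, −350.6), 10.8°. Fetch it.

Call:
carry_out(
  targets="0.62 -0.58 0.3 0 0 0 -0.05;0.62 -0.58 0.3 0 0 0 -0.05;0 0 0.8 0 0 -0.35 -0.05;0 0 0.8 0 0 -0.35 -0.05;0 0 0.7 0 0 0 -0.05;0 0 0.4 0 0 0 -0.05;0 0 0 0 0 0 -0.05;0 0 0 0 0 0 -0.05",
)

```text
time: 18.4
ee_pos: [0.5059, -0.3504, 0.2033]
tcp_rot: [179.9, -0.1, -169.1]
wrist_force: [-0.1, 1.1, 0.7]
opening: 0.0404
grasp_force: 0.0
```

```bash
python3 -c "
from h import *
rel(506.4,-350.6,173,190.8)"
```

```text
t 18.40 pos [ 505.9 -350.4  203.3] rpy [ 1.7987e+02 -1.2000e-01 -1.6912e+02] q6 -46 open 40.4
units: shift -0.012 -0.008 0.758  turn 0.015
```

Call:
carry_out(
  targets="-0.01 0 0.4 0 0 0 -0.05;0 0 0.25 0 0 0 -0.05;0 0 0.12 0 0 0 -0.05;0 0 0 0 0 0 -0.05;0 0 0 0 0 0 -1;0 0 0 0 0 0 -1;0 0 0 0 0 0 -1;0 0 0 0 0 0 -1",
)

```text
time: 19.07
ee_pos: [0.5064, -0.3511, 0.1747]
tcp_rot: [-180.0, 0.0, -169.2]
wrist_force: [-0.4, -0.2, 4.0]
opening: 0.027
grasp_force: 39.6
```

Call:
carry_out(
  targets="0 0 0 0 0 0 -1;0 0 -0.2 0 0 0 -1;0 0 -0.5 0 0 0 -1;0 0 -0.6 0 0 0.34 -1;0 0 -0.6 0 0 0.34 -1;-0.2 0.8 0 0 0 0 -1;-0.2 0.8 0 0 0 0 -1;-0.2 0.8 0 0 0 0 -1",
)

```text
time: 19.73
ee_pos: [0.5183, -0.2521, 0.2509]
tcp_rot: [-180.0, 0.0, -173.1]
wrist_force: [0.2, 0.1, 0.0]
opening: 0.0271
grasp_force: 39.5
```

Call:
carry_out(
  targets="-0.2 0.8 0 0 0 0 -1;-0.2 0.8 0 0 0 0 -1;-0.2 0.8 0 0 0 0 -1;-0.2 0.8 0 0 0 0 -1;-0.2 0.8 0 0 0 0 -1;-0.2 0.8 0 0 0 0 -1;-0.2 0.8 0 0 0 0 -1;-0.2 0.8 0 0 0 0 -1",
)

```text
time: 20.4
ee_pos: [0.5509, 0.0107, 0.2506]
tcp_rot: [-180.0, 0.0, -173.1]
wrist_force: [0.1, -1.0, 0.5]
opening: 0.0268
grasp_force: 39.4
```

Call:
carry_out(
  targets="-0.2 0.8 0 0 0 0 -1;-0.2 0.5 0 0 0 0 -1;0 0 0.5 0 0 0 -1;0 0 0.4 0 0 0 -1;0 0 0.2 0 0 0 -1;0 0 0 0 0 0 -1;0 0 0 0 0 0 -1;0 0 0 0 0 0 -1",
)

```text
time: 21.07
ee_pos: [0.5609, 0.0623, 0.2071]
tcp_rot: [180.0, 0.1, -173.1]
wrist_force: [0.8, -0.2, -0.4]
opening: 0.0267
grasp_force: 39.5
```

```bash
python3 -c "
from h import *
rel(560.3,64.6,183.5,187)"
```

```text
t 21.07 pos [560.9  62.3 207.1] rpy [ 1.8000e+02  7.0000e-02 -1.7309e+02] q6 -1 open 26.7
units: shift 0.008 0.058 0.590  turn -0.016
```

Call:
carry_out(
  targets="0.01 0.06 0.2 0 0 0 -1;0 0 0.2 0 0 0 -1;0 0 0.14 0 0 0 -1;0 0 0 0 0 0 -1;0 0 0 0 0 0 -1;0 0 0 0 0 0 -0.15;0 0 0 0 0 0 -0.15;0 0 0 0 0 0 -0.15",
)

```text
time: 21.73
ee_pos: [0.5599, 0.065, 0.1842]
tcp_rot: [180.0, -0.0, -173.1]
wrist_force: [0.6, -0.5, -0.6]
opening: 0.0362
grasp_force: 0.0
```

Call:
carry_out(
  targets="0 0 -0.4 0 0 0 -0.15;0 0 -0.6 0 0 0 -0.15;0 0 -0.6 0 0 0 -0.15;-0.5 0.6 -0.6 0 0 0 -0.15;0 0 -0.6 0 0 0 -0.05;0 0 0 0 0 0 -0.05;0 0 0 0 0 0 -0.05;0 0 0 0 0 0 -0.05",
)

```text
time: 22.4
ee_pos: [0.5767, 0.0911, 0.2956]
tcp_rot: [-180.0, -0.0, -173.1]
wrist_force: [-0.1, -1.1, -0.3]
opening: 0.0405
grasp_force: 0.0
```

```bash
python3 -c "
from h import *
rel(488.5,-157,175,198.5)
im,c=snap('wrist','w6.png')"
```

```text
t 22.40 pos [576.7  91.1 295.6] rpy [-1.8000e+02 -4.0000e-02 -1.7306e+02] q6 2 open 40.5
units: shift 2.939 -5.891 3.016  turn -2.017
```

View pics/w6.png

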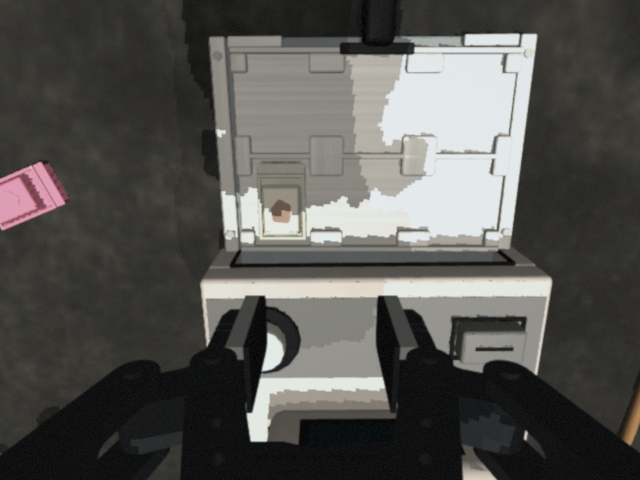

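Block seated centred in the back right nest (rows 162–238, between the ribs). Next, D.

Call:
carry_out(
  targets="0.42 -0.84 0 0 0 0 -0.05;0.42 -0.84 0 0 0 0 -0.05;0.42 -0.84 0 0 0 0 -0.05;0.42 -0.84 0 0 0 0 -0.05;0.42 -0.84 0 0 0 0 -0.05;0.42 -0.84 0 0 0 0 -0.05;0.42 -0.85 0 0 0 0 -0.05;0 0 0.6 0 0 -0.67 -0.05",
)

```text
time: 23.12
ee_pos: [0.4872, -0.1619, 0.275]
tcp_rot: [-179.8, 0.2, -169.6]
wrist_force: [0.7, -0.2, 1.6]
opening: 0.0406
grasp_force: 0.0
```

Call:
carry_out(
  targets="0 0 0.8 0 0 -0.67 -0.05;0 0 0.8 0 0 -0.67 -0.05;0 0 0 0 0 0 -0.05;0 0 0 0 0 0 -0.05;0 0 0 0 0 0 -0.05;0 0 0 0 0 0 -0.05;0 0 0 0 0 0 -0.05;0 0 0 0 0 0 -0.05",
)

```text
time: 23.78
ee_pos: [0.4891, -0.1569, 0.2097]
tcp_rot: [-179.9, 0.1, -161.6]
wrist_force: [-0.5, 0.2, 0.0]
opening: 0.0405
grasp_force: 0.0
```

```bash
python3 -c "
from h import *
rel(488.5,-157,175,198.5)
im,c=snap('wrist','w7.png');print(w2p(c,[.4885,-.157,.006]));blocks(im,c,.006,lo=1000,hi=30000,thr=100)"
```

```text
t 23.78 pos [ 489.1 -156.9  209.7] rpy [-1.7993e+02  1.0000e-01 -1.6156e+02] q6 -36 open 40.5
units: shift 0.015 0.002 0.868  turn -0.010
[320.53592006 281.26451267]
[ 31. 395.] xy 597.6 -263.0  size 63.1 44.0  long-axis deg 5.8
[321. 278.] xy 487.7 -157.3  size 49.2 28.9  long-axis deg 18.4
[ 98. 225.] xy 495.0 -254.7  size 48.1 35.6  long-axis deg 9.0
[425. 125.] xy 412.8 -138.7  size 46.5 28.8  long-axis deg -14.9
[171.  33.] xy 409.0 -242.8  size 32.7 28.8  long-axis deg -7.2
```

Call:
carry_out(
  targets="0 0 0.4 0 0 0 -0.05;0 0 0.3 0 0 0 -0.05;0 0 0.15 0 0 0 -0.05;0 0 0 0 0 0 -0.05;0 0 0 0 0 0 -1;0 0 0 0 0 0 -1;0 0 0 0 0 0 -1;0 0 0 0 0 0 -1",
)

```text
time: 24.5
ee_pos: [0.4888, -0.1569, 0.1748]
tcp_rot: [-180.0, 0.0, -161.5]
wrist_force: [-0.3, 0.1, 0.0]
opening: 0.0273
grasp_force: 39.4
```

Call:
carry_out(
  targets="0 0 0 0 0 0 -1;0 0 -0.2 0 0 0 -1;0 0 -0.5 0 0 0.4 -1;0 0 -0.6 0 0 0.8 -1;0 0 -0.6 0 0 0.8 -1;-0.3 0.8 0 0 0 0 -1;-0.3 0.83 0 0 0 0 -1;-0.3 0.83 0 0 0 0 -1",
)

```text
time: 25.17
ee_pos: [0.5126, -0.0541, 0.2518]
tcp_rot: [-180.0, 0.1, -173.1]
wrist_force: [0.4, -0.0, 1.3]
opening: 0.0271
grasp_force: 39.5
```

Call:
carry_out(
  targets="-0.3 0.83 0 0 0 0 -1;-0.3 0.83 0 0 0 0 -1;-0.3 0.83 0 0 0 0 -1;-0.3 0.83 0 0 0 0 -1;-0.35 0.85 0 0 0 0 -1;0 0 0.6 0 0 0 -1;0 0 0.5 0 0 0 -1;0 0 0 0 0 0 -1",
)

```text
time: 25.83
ee_pos: [0.5524, 0.1189, 0.2029]
tcp_rot: [-180.0, -0.3, -172.9]
wrist_force: [-1.8, -0.0, -1.1]
opening: 0.0273
grasp_force: 39.5
```

```bash
python3 -c "
from h import *
rel(553.7,118.2,185,187)"
```

```text
t 25.83 pos [552.4 118.9 202.9] rpy [-179.97   -0.31 -172.92] q6 5 open 27.3
units: shift -0.029 -0.021 0.447  turn 0.015
```

Call:
carry_out(
  targets="-0.01 -0.01 0.2 0 0 0 -1;0 0 0.2 0 0 0 -1;0 0 0.12 0 0 0 -1;0 0 0 0 0 0 -1;0 0 0 0 0 0 -1;0 0 0 0 0 0 -0.15;0 0 0 0 0 0 -0.15;0 0 0 0 0 0 -0.15",
)

```text
time: 26.5
ee_pos: [0.5542, 0.1179, 0.186]
tcp_rot: [180.0, 0.0, -173.0]
wrist_force: [0.1, -0.4, 0.7]
opening: 0.0359
grasp_force: 0.0
```

Call:
carry_out(
  targets="0 0 -0.4 0 0 0 -0.15;0 0 -0.6 0 0 0 -0.15;0 0 -0.6 0 0 0 -0.05;0.53 -0.74 0 0 0 0 -0.05;0.53 -0.74 0 0 0 0 -0.05;0.53 -0.74 0 0 0 0 -0.05;0.53 -0.74 0 0 0 0 -0.05;0.53 -0.74 0 0 0 0 -0.05",
)

```text
time: 27.17
ee_pos: [0.4658, -0.043, 0.2498]
tcp_rot: [-180.0, 0.0, -173.0]
wrist_force: [0.3, -0.5, 0.0]
opening: 0.0409
grasp_force: 0.0
```

Call:
carry_out(
  targets="0.53 -0.74 0 0 0 0 -0.05;0.53 -0.74 0 0 0 0 -0.05;0.57 -0.77 0 0 0 0.8 -0.05;0 0 0.3 0 0 1 -0.05;0 0 0.3 0 0 1 -0.05;0 0 0.3 0 0 1 -0.05;0 0 0 0 0 0 -0.05;0 0 0 0 0 0 -0.05",
)

```text
time: 27.83
ee_pos: [0.4129, -0.1391, 0.2135]
tcp_rot: [180.0, -0.0, 165.4]
wrist_force: [0.0, -0.7, 0.0]
opening: 0.0403
grasp_force: 0.0
```

```bash
python3 -c "
from h import *
rel(412.8,-138.9,175,165.1)
im,c=snap('wrist','w8.png');blocks(im,c,.006,lo=1000,hi=30000,thr=100)"
```

```text
t 27.83 pos [ 412.9 -139.1  213.5] rpy [ 1.800e+02 -4.000e-02  1.654e+02] q6 -4 open 40.3
units: shift 0.004 0.004 0.963  turn 0.053
[105. 311.] xy 403.7 -239.5  size 55.6 35.2  long-axis deg -7.2
[319. 282.] xy 413.4 -140.9  size 54.3 34.6  long-axis deg -16.9
[581. 238.] xy 420.2 -24.3  size 50.7 46.7  long-axis deg -89.1
[537. 135.] xy 375.9 -36.0  size 53.2 23.8  long-axis deg -62.5
[277.  96.] xy 332.3 -137.9  size 94.3 15.6  long-axis deg -83.1
[44.  8.] xy 277.7 -210.5  size 40.7 9.1  long-axis deg 89.6
```

Call:
carry_out(
  targets="0 0 0.4 0 0 0.05 -0.05;0 0 0.4 0 0 0 -0.05;0 0 0.16 0 0 0 -0.05;0 0 0 0 0 0 -0.05;0 0 0 0 0 0 -1;0 0 0 0 0 0 -1;0 0 0 0 0 0 -1;0 0 0 0 0 0 -1",
)

```text
time: 28.55
ee_pos: [0.4135, -0.1392, 0.1761]
tcp_rot: [-180.0, 0.1, 165.0]
wrist_force: [-1.3, 0.7, 5.0]
opening: 0.0266
grasp_force: 39.9
```

Call:
carry_out(
  targets="0 0 0 0 0 0 -1;0 0 -0.2 0 0 0 -1;0 0 -0.5 0 0 -0.9 -1;0 0 -0.6 0 0 -0.97 -1;0 0 -0.6 0 0 -0.97 -1;0 0 0 0 0 -0.97 -1;-0.47 0.81 0 0 0 0 -1;-0.47 0.81 0 0 0 0 -1",
)

```text
time: 29.22
ee_pos: [0.4428, -0.0708, 0.2523]
tcp_rot: [-180.0, 0.1, -173.4]
wrist_force: [0.7, -1.4, 0.1]
opening: 0.0266
grasp_force: 39.4
```

Call:
carry_out(
  targets="-0.48 0.81 0 0 0 0 -1;-0.48 0.81 0 0 0 0 -1;-0.48 0.81 0 0 0 0 -1;-0.48 0.81 0 0 0 0 -1;-0.48 0.81 0 0 0 0 -1;-0.48 0.81 0 0 0 0 -1;-0.46 0.82 0 0 0 0 -1;0 0 0 0 0 0 -1",
)

```text
time: 29.88
ee_pos: [0.5501, 0.1759, 0.2508]
tcp_rot: [179.9, 0.0, -173.0]
wrist_force: [-1.1, 0.1, 0.2]
opening: 0.0268
grasp_force: 39.5
```

```bash
python3 -c "
from h import *
rel(547.1,171.8,185,187)"
```

```text
t 29.88 pos [550.1 175.9 250.8] rpy [ 1.7992e+02  4.0000e-02 -1.7300e+02] q6 11 open 26.8
units: shift 0.086 -0.092 1.645  turn -0.001
```

Call:
carry_out(
  targets="0 0 0.4 0 0 0 -1;0 0 0.4 0 0 0 -1;0 0 0.3 0 0 0 -1;0 0 0 0 0 0 -1;0 0 0 0 0 0 -1;0 0 0 0 0 0 -1;0 0 0 0 0 0 -1;0 0 0 0 0 0 -1",
)

```text
time: 30.55
ee_pos: [0.5489, 0.1709, 0.2081]
tcp_rot: [180.0, 0.1, -173.2]
wrist_force: [-0.2, -0.1, 0.1]
opening: 0.0266
grasp_force: 39.5
```

```bash
python3 -c "
from h import *
rel(547.1,171.8,186,187)"
```

```text
t 30.55 pos [548.9 170.9 208.1] rpy [ 1.7999e+02  9.0000e-02 -1.7324e+02] q6 11 open 26.6
units: shift 0.043 0.027 0.554  turn -0.042
```

Call:
carry_out(
  targets="0.04 0.03 0.2 0 0 0 -1;0 0 0.2 0 0 0 -1;0 0 0.14 0 0 0 -1;0 0 0 0 0 0 -1;0 0 0 0 0 0 -1;0 0 0 0 0 0 -0.15;0 0 0 0 0 0 -0.15;0 0 0 0 0 0 -0.15",
)

```text
time: 31.22
ee_pos: [0.547, 0.172, 0.1856]
tcp_rot: [180.0, 0.0, -173.2]
wrist_force: [-0.2, -0.4, -0.3]
opening: 0.0363
grasp_force: 0.0
```

Call:
carry_out(
  targets="0 0 -0.4 0 0 0 -0.15;0 0 -0.6 0 0 0 -0.15;0 0 -0.6 0 0 0 -0.05;0.41 -0.82 0 0 0 0 -0.05;0.41 -0.82 0 0 0 0 -0.05;0.41 -0.82 0 0 0 0 -0.05;0.41 -0.82 0 0 0 0 -0.05;0.41 -0.82 0 0 0 0 -0.05",
)

```text
time: 31.88
ee_pos: [0.484, -0.0018, 0.2498]
tcp_rot: [-180.0, 0.0, -173.2]
wrist_force: [-0.3, -0.0, 1.0]
opening: 0.0407
grasp_force: 0.0
```

Call:
carry_out(
  targets="0.41 -0.82 0 0 0 0 -0.05;0.41 -0.82 0 0 0 0 -0.05;0.4 -0.82 0 0 0 0 -0.05;0.4 -0.82 0 0 0 0 -0.05;0.4 -0.82 0 0 0 0 -0.05;0.4 -0.82 0 0 0 0 -0.05;0.4 -0.81 0 0 0 0 -0.05;0 0 0.2 0 0 0.85 -0.05",
)

```text
time: 32.55
ee_pos: [0.3984, -0.2459, 0.243]
tcp_rot: [-179.8, 0.1, -178.2]
wrist_force: [-0.5, 0.7, -0.5]
opening: 0.0406
grasp_force: 0.0
```

Call:
carry_out(
  targets="0 0 0.3 0 0 0.85 -0.05;0 0 0.3 0 0 0.85 -0.05;0 0 0.2 0 0 0 -0.05;0 0 0 0 0 0 -0.05;0 0 0 0 0 0 -0.05;0 0 0 0 0 0 -0.05;0 0 0 0 0 0 -0.05;0 0 0 0 0 0 -0.05",
)

```text
time: 33.22
ee_pos: [0.4002, -0.2414, 0.2102]
tcp_rot: [-180.0, 0.1, 172.2]
wrist_force: [-0.2, 0.0, 0.2]
opening: 0.0403
grasp_force: 0.0
```

```bash
python3 -c "
from h import *
rel(401.6,-242.1,176,172.4)
im,c=snap('wrist','w9.png')
for t in (100,140):blocks(im,c,.006,lo=1000,hi=30000,thr=t)"
```

```text
t 33.22 pos [ 400.2 -241.4  210.2] rpy [-1.7998e+02  6.0000e-02  1.7223e+02] q6 -23 open 40.3
units: shift -0.038 -0.013 0.854  turn -0.029
[318. 434.] xy 482.9 -255.4  size 35.9 18.1  long-axis deg -81.0
[ 69. 342.] xy 416.8 -360.7  size 50.0 30.6  long-axis deg 4.4
[320. 283.] xy 400.8 -241.6  size 49.6 29.0  long-axis deg -7.3
[548.  94.] xy 333.6 -144.4  size 72.9 15.6  long-axis deg -83.1
[317. 434.] xy 483.0 -255.4  size 35.5 17.5  long-axis deg -81.4
[ 69. 344.] xy 417.7 -360.7  size 47.7 29.8  long-axis deg 4.4
[320. 285.] xy 401.9 -241.8  size 46.4 28.8  long-axis deg -7.8
[549.  94.] xy 333.6 -144.0  size 71.9 14.9  long-axis deg -83.3
```

Call:
carry_out(
  targets="-0.03 0 0.4 0 0 0 -0.05;0 0 0.3 0 0 0 -0.05;0 0 0.15 0 0 0 -0.05;0 0 0 0 0 0 -0.05;0 0 0 0 0 0 -1;0 0 0 0 0 0 -1;0 0 0 0 0 0 -1;0 0 0 0 0 0 -1",
)

```text
time: 33.93
ee_pos: [0.4012, -0.2417, 0.176]
tcp_rot: [-180.0, 0.0, 172.2]
wrist_force: [-1.1, 0.5, -0.6]
opening: 0.0268
grasp_force: 39.3
```

Call:
carry_out(
  targets="0 0 0 0 0 0 -1;0 0 -0.2 0 0 0 -1;0 0 -0.5 0 0 -0.86 -1;0 0 -0.6 0 0 -0.85 -1;0 0 -0.6 0 0 -0.85 -1;-0.38 0.79 0 0 0 0 -1;-0.38 0.79 0 0 0 0 -1;-0.38 0.79 0 0 0 0 -1",
)

```text
time: 34.6
ee_pos: [0.4353, -0.1413, 0.2529]
tcp_rot: [-180.0, 0.1, -173.3]
wrist_force: [0.8, -0.5, 0.8]
opening: 0.0268
grasp_force: 39.4
```

Call:
carry_out(
  targets="-0.38 0.79 0 0 0 0 -1;-0.38 0.79 0 0 0 0 -1;-0.38 0.79 0 0 0 0 -1;-0.38 0.79 0 0 0 0 -1;-0.39 0.79 0 0 0 0 -1;-0.39 0.79 0 0 0 0 -1;0 0 0 0 0 0 -1;0 0 0 0 0 0 -1",
)

```text
time: 35.27
ee_pos: [0.5041, 0.0587, 0.2519]
tcp_rot: [-180.0, -0.0, -173.0]
wrist_force: [-0.0, -0.8, -0.5]
opening: 0.0267
grasp_force: 39.5
```

Call:
carry_out(
  targets="0 0 0.4 0 0 0 -1;0 0 0.4 0 0 0 -1;0 0 0.3 0 0 0 -1;0 0 0 0 0 0 -1;0 0 0 0 0 0 -1;0 0 0 0 0 0 -1;0 0 0 0 0 0 -1;0 0 0 0 0 0 -1",
)

```text
time: 35.93
ee_pos: [0.5041, 0.057, 0.2084]
tcp_rot: [-180.0, 0.1, -173.2]
wrist_force: [-0.1, 0.0, 0.1]
opening: 0.0272
grasp_force: 39.5
```

```bash
python3 -c "
from h import *
rel(503.8,57.6,186,187)"
```

```text
t 35.93 pos [504.1  57.  208.4] rpy [-1.8000e+02  8.0000e-02 -1.7318e+02] q6 -0 open 27.2
units: shift 0.006 0.015 0.560  turn -0.032
```

Call:
carry_out(
  targets="0 0.01 0.2 0 0 0 -1;0 0 0.2 0 0 0 -1;0 0 0.15 0 0 0 -1;0 0 0 0 0 0 -1;0 0 0 0 0 0 -1;0 0 0 0 0 0 -0.15;0 0 0 0 0 0 -0.15;0 0 0 0 0 0 -0.15",
)

```text
time: 36.6
ee_pos: [0.5039, 0.0576, 0.1857]
tcp_rot: [-180.0, 0.0, -173.2]
wrist_force: [-0.1, -0.7, 0.2]
opening: 0.0365
grasp_force: 0.0
```

Call:
carry_out(
  targets="0 0 -0.4 0 0 0 -0.15;0 0 -0.6 0 0 0 -0.15;0 0 -0.6 0 0 0 -0.05;0.28 -0.84 0 0 0 0 -0.05;0.28 -0.84 0 0 0 0 -0.05;0.28 -0.84 0 0 0 0 -0.05;0.28 -0.84 0 0 0 0 -0.05;0.28 -0.84 0 0 0 0 -0.05",
)

```text
time: 37.27
ee_pos: [0.4676, -0.1173, 0.2499]
tcp_rot: [-180.0, 0.0, -173.1]
wrist_force: [0.1, 0.1, -0.8]
opening: 0.0405
grasp_force: 0.0
```

Call:
carry_out(
  targets="0.28 -0.84 0 0 0 0 -0.05;0.28 -0.84 0 0 0 0 -0.05;0.29 -0.85 0 0 0 0 -0.05;0.29 -0.85 0 0 0 0 -0.05;0.29 -0.85 0 0 0 0 -0.05;0.29 -0.85 0 0 0 0 -0.05;0.29 -0.85 0 0 0 0 -0.05;0 0 0.2 0 0 0.18 -0.05",
)

```text
time: 37.93
ee_pos: [0.4155, -0.3659, 0.2427]
tcp_rot: [-179.8, 0.1, -174.4]
wrist_force: [0.1, -0.7, 0.0]
opening: 0.0406
grasp_force: 0.0
```

Call:
carry_out(
  targets="0 0 0.3 0 0 0.18 -0.05;0 0 0.3 0 0 0 -0.05;0 0 0.2 0 0 0 -0.05;0 0 0 0 0 0 -0.05;0 0 0 0 0 0 -0.05;0 0 0 0 0 0 -0.05;0 0 0 0 0 0 -0.05;0 0 0 0 0 0 -0.05",
)

```text
time: 38.6
ee_pos: [0.4169, -0.3609, 0.2102]
tcp_rot: [-180.0, 0.0, -175.2]
wrist_force: [-1.1, -0.2, -0.2]
opening: 0.0406
grasp_force: 0.0
```

```bash
python3 -c "
from h import *
rel(417.6,-360.7,176,184.7)
im,c=snap('wrist','w10.png')
for t in (100,140):blocks(im,c,.006,lo=1000,hi=30000,thr=t)"
```

```text
t 38.60 pos [ 416.9 -360.9  210.2] rpy [-1.7995e+02  5.0000e-02 -1.7520e+02] q6 -46 open 40.6
units: shift -0.018 0.002 0.855  turn 0.018
[158. 448.] xy 515.9 -437.1  size 38.5 25.9  long-axis deg -2.6
[482. 446.] xy 499.0 -270.4  size 44.5 23.9  long-axis deg 10.4
[599. 345.] xy 435.8 -229.6  size 53.3 37.4  long-axis deg 18.3
[321. 282.] xy 417.0 -360.3  size 50.1 29.5  long-axis deg 4.3
[ 28. 221.] xy 420.5 -482.9  size 214.4 36.9  long-axis deg -7.8
```

Call:
carry_out(
  targets="-0.01 0 0.4 0 0 0 -0.05;0 0 0.3 0 0 0 -0.05;0 0 0.15 0 0 0 -0.05;0 0 0 0 0 0 -0.05;0 0 0 0 0 0 -1;0 0 0 0 0 0 -1;0 0 0 0 0 0 -1;0 0 0 0 0 0 -1",
)

```text
time: 39.32
ee_pos: [0.4171, -0.3611, 0.1761]
tcp_rot: [-180.0, 0.0, -175.2]
wrist_force: [-0.5, -0.2, -0.7]
opening: 0.0267
grasp_force: 39.3
```

Call:
carry_out(
  targets="0 0 0 0 0 0 -1;0 0 -0.2 0 0 0 -1;0 0 -0.5 0 0 -0.18 -1;0 0 -0.6 0 0 -0.18 -1;0 0 -0.6 0 0 0 -1;-0.24 0.82 0 0 0 0 -1;-0.24 0.82 0 0 0 0 -1;-0.24 0.82 0 0 0 0 -1",
)

```text
time: 39.98
ee_pos: [0.4338, -0.2591, 0.2527]
tcp_rot: [-179.9, 0.1, -173.3]
wrist_force: [0.9, 0.5, -1.5]
opening: 0.0266
grasp_force: 39.5
```

Call:
carry_out(
  targets="-0.24 0.82 0 0 0 0 -1;-0.24 0.82 0 0 0 0 -1;-0.24 0.82 0 0 0 0 -1;-0.24 0.82 0 0 0 0 -1;-0.24 0.82 0 0 0 0 -1;-0.25 0.82 0 0 0 0 -1;-0.25 0.82 0 0 0 0 -1;-0.25 0.82 0 0 0 0 -1",
)

```text
time: 40.65
ee_pos: [0.4801, 0.0117, 0.2525]
tcp_rot: [-180.0, 0.1, -173.2]
wrist_force: [0.2, -1.0, -0.4]
opening: 0.027
grasp_force: 39.5
```

Call:
carry_out(
  targets="-0.25 0.82 0 0 0 0 -1;-0.25 0.82 0 0 0 0 -1;-0.24 0.81 0 0 0 0 -1;0 0 0 0 0 0 -1;0 0 0.3 0 0 0 -1;0 0 0 0 0 0 -1;0 0 0 0 0 0 -1;0 0 0 0 0 0 -1",
)

```text
time: 41.32
ee_pos: [0.4977, 0.1098, 0.2394]
tcp_rot: [-180.0, -0.0, -173.3]
wrist_force: [-0.0, 0.6, -0.3]
opening: 0.0267
grasp_force: 39.5
```

```bash
python3 -c "
from h import *
rel(497.2,111.2,186,187)
im,c=snap('top','t11.png')
cv2.imwrite('pics/t11c.png',cv2.cvtColor(cv2.resize(im[150:335,170:490],None,fx=2.5,fy=2.5,interpolation=cv2.INTER_CUBIC),cv2.COLOR_RGB2BGR))"
```

```text
t 41.32 pos [497.7 109.8 239.4] rpy [-1.7999e+02 -3.0000e-02 -1.7326e+02] q6 6 open 26.7
units: shift 0.008 0.036 1.334  turn -0.045
```

View pics/t11c.png

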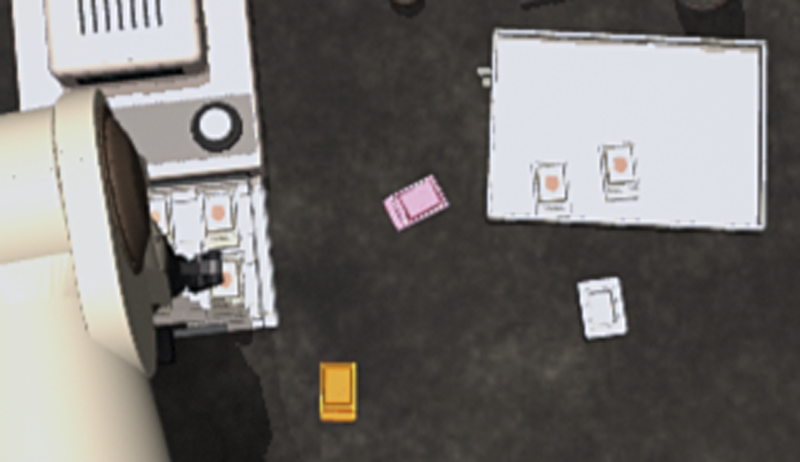

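Bench is clear of blocks; the mould and look-alikes are untouched. One scanned block in the tray was nudged (now at (551,188)), to be checked later. Place the last block.

Call:
carry_out(
  targets="0.01 0.03 0.4 0 0 -0.04 -1;0 0 0.4 0 0 0 -1;0 0 0.3 0 0 0 -1;0 0 0.2 0 0 0 -1;0 0 0 0 0 0 -1;0 0 0 0 0 0 -1;0 0 0 0 0 0 -0.15;0 0 0 0 0 0 -0.15",
)

```text
time: 42.03
ee_pos: [0.4975, 0.1119, 0.1881]
tcp_rot: [180.0, 0.0, -172.9]
wrist_force: [0.7, -0.1, 0.6]
opening: 0.0364
grasp_force: 0.0
```

Call:
carry_out(
  targets="0 0 0 0 0 0 -0.15;0 0 -0.5 0 0 0 -0.15;0 0 -0.7 0 0 0 -0.15;0 0 -0.7 0 0 0 -0.15;-0.8 0 -0.7 0 0 0 -0.05;-0.8 0 -0.4 0 0 0 -0.05;0 0 0 0 0 0 -0.05;0 0 0 0 0 0 -0.05",
)

```text
time: 42.7
ee_pos: [0.5614, 0.1199, 0.3074]
tcp_rot: [180.0, 0.1, -172.9]
wrist_force: [-0.0, 0.1, -1.1]
opening: 0.0405
grasp_force: 0.0
```

```bash
python3 -c "
from h import *
rel(600,-220,330,187)
im,c=snap('wrist','w12.png')"
```

```text
t 42.70 pos [561.4 119.9 307.4] rpy [ 1.8000e+02  6.0000e-02 -1.7295e+02] q6 5 open 40.5
units: shift 0.086 -8.553 -0.565  turn 0.009
```

View pics/w12.png

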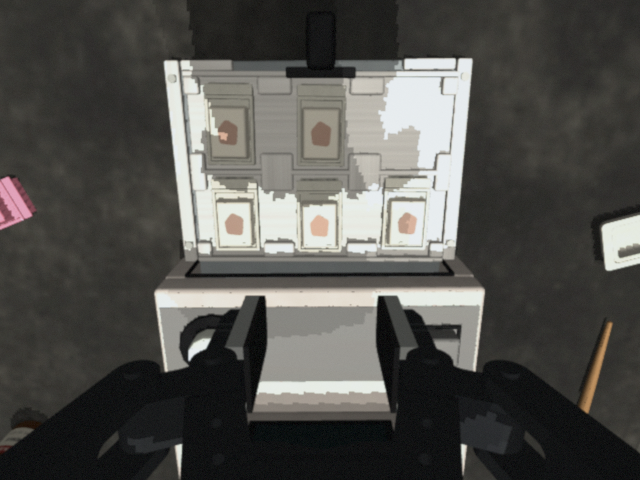

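All five are seated, label ends towards the lug, with the front left nest empty. Check the nudged scanned block in the tray from above before pushing.

Call:
carry_out(
  targets="0 -0.9 -0.1 0 0 0 -0.05;0 -0.9 -0.1 0 0 0 -0.05;0 -0.9 -0.1 0 0 0 -0.05;0 -0.9 -0.1 0 0 0 -0.05;0 -0.9 -0.1 0 0 0 -0.05;0 -0.9 0 0 0 0 -0.05;0 -0.9 0 0 0 0 -0.05;0 -0.9 0 0 0 0 -0.05",
)

```text
time: 43.42
ee_pos: [0.5944, -0.1674, 0.3265]
tcp_rot: [180.0, -0.1, -172.9]
wrist_force: [0.5, 1.7, -0.9]
opening: 0.0406
grasp_force: 0.0
```

Call:
carry_out(
  targets="-0.3 -0.9 0 0 0 0 -0.05;-0.3 -0.4 0 0 0 0 -0.05;0 0 0 0 0 0 -0.05;0 0 0 0 0 0 -0.05;0 0 0 0 0 0 -0.05;0 0 0 0 0 0 -0.05;0 0 0 0 0 0 -0.05;0 0 0 0 0 0 -0.05",
)

```text
time: 44.08
ee_pos: [0.6255, -0.2138, 0.3274]
tcp_rot: [-180.0, 0.0, -172.9]
wrist_force: [-0.1, -0.6, 0.2]
opening: 0.0409
grasp_force: 0.0
```

```bash
python3 -c "
from h import *
rel(600,-220,330,187)
im,c=snap('wrist','w13.png')
cv2.imwrite('pics/w13c.png',cv2.cvtColor(im[:320],cv2.COLOR_RGB2BGR))"
```

```text
t 44.08 pos [ 625.5 -213.8  327.4] rpy [-1.7999e+02  2.0000e-02 -1.7288e+02] q6 -26 open 40.9
units: shift 0.652 -0.075 -0.065  turn 0.021
```

View pics/w13c.png

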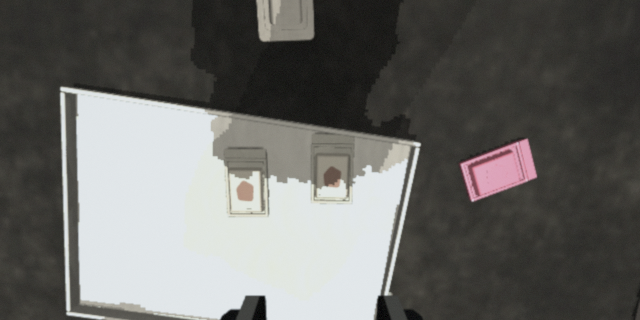

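```bash
python3 -c "
from h import *
im,c=load('w13.png')
for u,v,z in [(332,134,.009),(332,203,.009),(246,149,.009),(246,217,.009),(332,131,.017),(313,134,.009),(352,134,.009),(313,203,.009),(352,203,.009)]: print(np.round(p2w(c,u,v,z)*1000,1))
print(sc(-60-73-14.5,0)); rel(*sc(-175,0),250,187)"
```

```text
[ 567.7 -213.2    9. ]
[ 614. -207.    9.]
[ 584.5 -268.9    9. ]
[ 631.4 -265.5    9. ]
[ 565.4 -213.7   17. ]
[ 569.3 -225.6    9. ]
[ 566.1 -200.     9. ]
[ 615.6 -220.1    9. ]
[ 612.3 -193.2    9. ]
[437.59944263 103.32427185]
t 44.13 pos [ 625.6 -213.9  327.3] rpy [-1.7999e+02  2.0000e-02 -1.7289e+02] q6 -26 open 40.8
units: shift 4.369 8.454 1.934  turn 0.019
```

Both scanned blocks lie flat inside the tray. Go in front of the lug with shut fingers.

Call:
carry_out(
  targets="0.4 0.77 0 0 0 0 -1;0.4 0.77 0 0 0 0 -1;0.4 0.77 0 0 0 0 -1;0.4 0.77 0 0 0 0 -1;0.4 0.77 0 0 0 0 -1;0.4 0.77 0 0 0 0 -1;0.4 0.77 0 0 0 0 -1;0.4 0.77 0 0 0 0 -1",
)

```text
time: 44.8
ee_pos: [0.467, 0.0154, 0.3271]
tcp_rot: [-180.0, 0.0, -172.9]
wrist_force: [1.1, 0.3, 0.9]
opening: 0.0001
grasp_force: 0.0
```

Call:
carry_out(
  targets="0.4 0.77 0 0 0 0 -1;0.4 0.77 0 0 0 0 -1;0.37 0.76 0.6 0 0 0 -1;0 0 0.8 0 0 0 -1;0 0 0.8 0 0 0 -1;0 0 0.8 0 0 0 -1;0 0 0 0 0 0 -1;0 0 0 0 0 0 -1",
)

```text
time: 45.47
ee_pos: [0.41, 0.0996, 0.2066]
tcp_rot: [-180.0, -0.1, -172.9]
wrist_force: [0.9, -0.1, 1.1]
opening: -0.0001
grasp_force: 0.0
```

```bash
python3 -c "
from h import *
rel(*sc(-175,0),189,187)
im,c=snap('wrist','w14.png')
print(w2p(c,[*sc(-147.5,0)/1000,.028]))"
```

```text
t 45.47 pos [410.   99.6 206.6] rpy [-1.7998e+02 -1.4000e-01 -1.7292e+02] q6 7 open -0.1
units: shift -0.009 0.008 0.439  turn 0.014
[320.64454202 372.71247311]
```

Call:
carry_out(
  targets="0 0.01 0.42 0 0 0 -1;0 0 0 0 0 0 -1;0 0 0 0 0 0 -1;-0.1 0 0 0 0 0 -1;-0.1 0 0 0 0 0 -1;-0.1 0 0 0 0 0 -1;-0.1 0 0 0 0 0 -1;-0.15 0 0 0 0 0 -1",
)

```text
time: 46.18
ee_pos: [0.4327, 0.1027, 0.1903]
tcp_rot: [180.0, -0.0, -172.9]
wrist_force: [-3.9, -0.8, 2.8]
opening: 0.0002
grasp_force: 1.9
```

Call:
carry_out(
  targets="-0.2 0 0 0 0 0 -1;-0.2 0 0 0 0 0 -1;-0.2 0 0 0 0 0 -1;-0.2 0 0 0 0 0 -1;-0.2 0 0 0 0 0 -1;-0.2 0 0 0 0 0 -1;-0.2 0 0 0 0 0 -1;-0.2 0 0 0 0 0 -1",
)

```text
time: 46.85
ee_pos: [0.4969, 0.1107, 0.19]
tcp_rot: [-180.0, -0.0, -172.9]
wrist_force: [-4.3, -0.6, 2.6]
opening: 0.0001
grasp_force: 1.8
```

Call:
carry_out(
  targets="-0.2 0 0 0 0 0 -1;-0.2 0 0 0 0 0 -1;-0.2 0 0 0 0 0 -1;-0.2 0 0 0 0 0 -1;-0.2 0 0 0 0 0 -1;-0.2 0 0 0 0 0 -1;-0.1 0 0 0 0 0 -1;0 0 0 0 0 0 -1",
)

```text
time: 47.52
ee_pos: [0.5486, 0.1171, 0.19]
tcp_rot: [180.0, 0.0, -172.9]
wrist_force: [-0.1, -0.9, -0.1]
opening: 0.0002
grasp_force: 0.0
```

```bash
python3 -c "
from h import *
rel(*(sc(-14.5,0)),189,187)
im,c=snap('wrist','w15.png')"
```

```text
t 47.52 pos [548.6 117.1 190. ] rpy [ 1.8000e+02  4.0000e-02 -1.7294e+02] q6 5 open 0.2
units: shift -0.529 -0.004 0.026  turn 0.010
```

Call:
carry_out(
  targets="-0.1 0 0 0 0 0 -1;-0.1 0 0 0 0 0 -1;-0.1 0 0 0 0 0 -1;-0.08 0 0 0 0 0 -1;-0.05 0 0 0 0 0 -1;-0.04 0 0 0 0 0 -1;0 0 0 0 0 0 -1;0 0 0 0 0 0 -1",
)

```text
time: 48.23
ee_pos: [0.5665, 0.1193, 0.1902]
tcp_rot: [180.0, 0.0, -172.9]
wrist_force: [0.2, -0.3, 0.4]
opening: -0.0
grasp_force: 0.0
```

Call:
carry_out(
  targets="-0.03 0 0 0 0 0 -1;-0.03 0 0 0 0 0 -1;-0.02 0 0 0 0 0 -1;0 0 0 0 0 0 -1;0 0 0 0 0 0 -1;0 0 0 0 0 0 -1;0 0 0 0 0 0 -1;0 0 0 0 0 0 -1",
)

```text
time: 48.9
ee_pos: [0.5695, 0.1197, 0.1902]
tcp_rot: [180.0, 0.0, -172.9]
wrist_force: [-2.6, -0.4, 2.0]
opening: 0.0003
grasp_force: 1.2
```

Call:
carry_out(
  targets="-0.03 0 0 0 0 0 -1;-0.02 0 0 0 0 0 -1;0 0 0 0 0 0 -1;0 0 0 0 0 0 -1;0 0 0 0 0 0 -1;0 0 0 0 0 0 -1;0 0 0 0 0 0 -1;0 0 0 0 0 0 -1",
)

```text
time: 49.57
ee_pos: [0.5715, 0.1199, 0.1901]
tcp_rot: [-180.0, 0.0, -172.9]
wrist_force: [-2.6, -0.4, 2.1]
opening: -0.0001
grasp_force: 1.4
```

Call:
carry_out(
  targets="-0.03 0 0 0 0 0 -1;-0.02 0 0 0 0 0 -1;0 0 0 0 0 0 -1;0 0 0 0 0 0 -1;0 0 0 0 0 0 -1;0 0 0 0 0 0 -1;0 0 0 0 0 0 -1;0 0 0 0 0 0 -1",
)

```text
time: 50.23
ee_pos: [0.5722, 0.12, 0.1901]
tcp_rot: [-180.0, -0.2, -172.9]
wrist_force: [-12.1, -2.2, 8.1]
opening: 0.0
grasp_force: 6.6
```

Call:
carry_out(
  targets="-0.03 0 0 0 0 0 -1;0 0 0 0 0 0 -1;0 0 0 0 0 0 -1;0.2 0 0 0 0 0 -1;0.2 0 0 0 0 0 -1;0 0 -0.6 0 0 0 -1;0 0 -0.8 0 0 0 -1;0 0 -0.8 0 0 0 -1",
)

```text
time: 50.9
ee_pos: [0.5582, 0.1183, 0.2785]
tcp_rot: [-180.0, -0.0, -172.9]
wrist_force: [0.8, -0.1, 0.1]
opening: -0.0001
grasp_force: 0.0
```

Call:
carry_out(
  targets="0 0 0 0 0 0 -1;0 0 0 0 0 0 -1;0 0 0 0 0 0 -1;0 0 0 0 0 0 -1;0 0 0 0 0 0 -1;0 0 0 0 0 0 -1;0 0 0 0 0 0 -1;0 0 0 0 0 0 -1",
)

```text
time: 51.57
ee_pos: [0.5587, 0.1184, 0.2777]
tcp_rot: [-180.0, -0.0, -172.9]
wrist_force: [0.8, -0.6, -0.1]
opening: 0.0002
grasp_force: 0.0
```

```bash
python3 -c "
from h import *
rel(629,65,255,187)
im,c=snap('wrist','w16.png')
cv2.imwrite('pics/w16c.png',cv2.cvtColor(cv2.resize(im[200:400,140:380],None,fx=3,fy=3,interpolation=cv2.INTER_CUBIC),cv2.COLOR_RGB2BGR))"
```

```text
t 51.57 pos [558.7 118.4 277.7] rpy [-1.8000e+02 -4.0000e-02 -1.7294e+02] q6 5 open 0.2
units: shift -1.580 -1.540 0.566  turn 0.011
```

View pics/w16c.png

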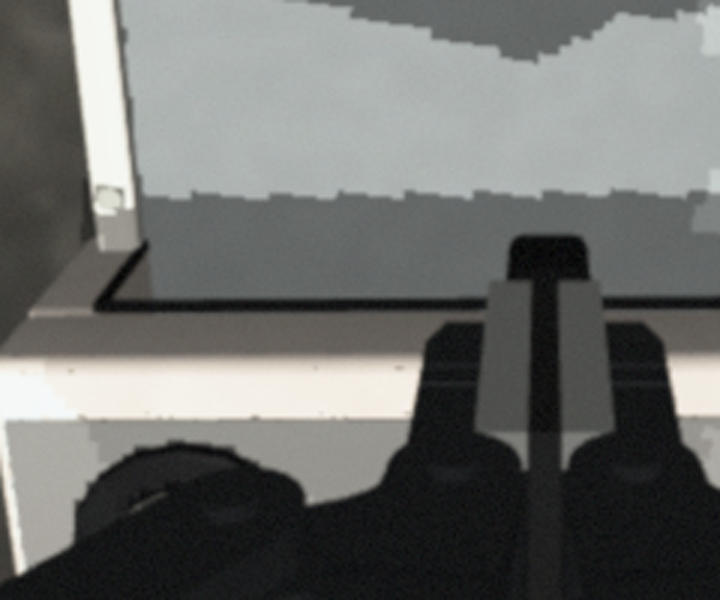

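```bash
python3 -c "
from h import *
im,c=load('w16.png')
print(p2w(c,322.7,279.3,.028)*1000, p2w(c,322.7,279.3,.007)*1000,'expect',sc(-3.5,0))
# top front edge of box & slot lower edge for reference
print(w2p(c,[*sc(-3.5,0)/1000,.028]),w2p(c,[*sc(-7.5,0)/1000,.028]), w2p(c,[*sc(0,-60)/1000,.006]),w2p(c,[*sc(0,-60)/1000,.056]),w2p(c,[*sc(0,-60)/1000,.036]))"
```

```text
[575.64233976 121.88666805  28.        ] [584.4411952  123.08489229   7.        ] expect [580.52608847 120.8734573 ]
[319.83392876 287.07651018] [319.8359369  280.49588971] [222.19798086 277.60589391] [200.06246376 316.26411714] [210.01251558 298.88700673]
```

```bash
python3 -c "
from h import *
ax=np.array([np.cos(SY),np.sin(SY)])
for f,u in (('w1.png',217),('w2.png',327),('w16.png',323)):
  im,c=load(f); g=im.astype(int).sum(2)//3
  for uu in (u-4,u,u+4): print(f,uu,[int(x) for x in g[170:300,uu]] if uu==u and f!='w2.png' else '')
  col=np.median(g[:,u-3:u+4],axis=1)
  r=np.where(col[150:330]<40)[0]; r0=150+r[0]
  for z in(.007,.028): p=p2w(c,u,r0,z)*1000; print(f,'row',r0,z,'scanner x %.1f'%((p[:2]-S0)@ax))
"
```

```text
w1.png 213 
w1.png 217 [94, 95, 94, 94, 93, 95, 93, 94, 96, 92, 68, 30, 13, 7, 4, 11, 11, 18, 12, 19, 23, 15, 14, 16, 20, 23, 45, 69, 83, 86, 85, 85, 88, 98, 107, 118, 124, 127, 129, 130, 132, 132, 133, 134, 133, 132, 133, 133, 132, 134, 131, 132, 133, 133, 132, 130, 109, 84, 79, 79, 79, 78, 79, 80, 79, 79, 78, 84, 121, 140, 141, 143, 141, 141, 142, 141, 141, 143, 142, 141, 141, 142, 140, 142, 143, 142, 142, 141, 142, 143, 141, 140, 141, 141, 141, 140, 141, 140, 139, 143, 143, 142, 140, 141, 142, 140, 144, 142, 141, 141, 142, 142, 141, 142, 142, 140, 142, 142, 139, 141, 139, 140, 139, 141, 140, 140, 139, 140, 139, 140]
w1.png 221 
w1.png row 181 0.007 scanner x -1.1
w1.png row 181 0.028 scanner x -4.6
w2.png 323 
w2.png 327 
w2.png 331 
w2.png row 229 0.007 scanner x -24.4
w2.png row 229 0.028 scanner x -30.5
w16.png 319 
w16.png 323 [102, 100, 103, 100, 101, 101, 100, 101, 101, 100, 101, 101, 102, 102, 100, 101, 104, 102, 103, 103, 102, 104, 103, 103, 102, 103, 104, 103, 104, 101, 102, 99, 102, 101, 100, 103, 102, 100, 100, 98, 100, 101, 102, 101, 101, 101, 102, 109, 150, 175, 176, 175, 178, 176, 177, 179, 176, 177, 174, 176, 176, 177, 176, 177, 178, 177, 177, 180, 177, 180, 180, 178, 178, 177, 177, 178, 177, 177, 176, 178, 175, 174, 175, 175, 174, 176, 174, 175, 175, 177, 176, 175, 171, 138, 106, 101, 101, 101, 102, 101, 102, 101, 101, 102, 101, 101, 101, 87, 53, 21, 12, 10, 12, 11, 5, 5, 15, 9, 12, 15, 20, 19, 20, 17, 18, 18, 19, 19, 16, 12]
w16.png 327 
w16.png row 279 0.007 scanner x 0.5
w16.png row 279 0.028 scanner x -8.4
```

The lug sits where it did at the start (25 mm further in than after ejection), and the stop force was reached, so the carrier is home. Now the start button.

Call:
carry_out(
  targets="-0.4 -0.4 0 0 0 0 -1;-0.4 -0.4 0 0 0 0 -1;-0.4 -0.4 0 0 0 0 -1;-0.38 -0.34 0 0 0 0 -1;0 0 0.3 0 0 0 -1;0 0 0.25 0 0 0 -1;0 0 0 0 0 0 -1;0 0 0 0 0 0 -1",
)

```text
time: 52.28
ee_pos: [0.6281, 0.0655, 0.2549]
tcp_rot: [180.0, -0.1, -172.9]
wrist_force: [-0.5, -0.4, -1.3]
opening: 0.0002
grasp_force: 0.0
```

Call:
carry_out(
  targets="0 0 0 0 0 0 -1;0 0 0.1 0 0 0 -1;0 0 0.1 0 0 0 -1;0 0 0.1 0 0 0 -1;0 0 0.1 0 0 0 -1;0 0 0 0 0 0 -1;0 0 0 0 0 0 -1;0 0 0 0 0 0 -1",
)

```text
time: 52.95
ee_pos: [0.629, 0.0651, 0.2404]
tcp_rot: [180.0, 0.0, -172.9]
wrist_force: [-0.6, 2.0, 2.8]
opening: 0.0001
grasp_force: 1.3
```

Call:
carry_out(
  targets="0 0 0.08 0 0 0 -1;0 0 0.08 0 0 0 -1;0 0 0.03 0 0 0 -1;0 0 0 0 0 0 -1;0 0 0 0 0 0 -1;0 0 0 0 0 0 -1;0 0 0 0 0 0 -1;0 0 0 0 0 0 -1",
)

```text
time: 53.62
ee_pos: [0.6288, 0.065, 0.2361]
tcp_rot: [180.0, 0.2, -172.9]
wrist_force: [-10.1, 0.6, 25.4]
opening: -0.0001
grasp_force: 12.9
```

Call:
carry_out(
  targets="0 0 0.03 0 0 0 -1;0 0 0.02 0 0 0 -1;0 0 0 0 0 0 -1;0 0 0 0 0 0 -1;0 0 0 0 0 0 -1;0 0 0 0 0 0 -1;0 0 0 0 0 0 -1;0 0 0 0 0 0 -1",
)

```text
time: 54.28
ee_pos: [0.6287, 0.065, 0.2359]
tcp_rot: [180.0, 0.3, -172.9]
wrist_force: [-15.2, -0.1, 37.1]
opening: -0.0001
grasp_force: 18.6
```

Hard stop at tip height about 62.5 mm, above the 59 mm expected; the broad shut tips may be resting on the housing rim. Release and press again with the tool tilted 15°, so that a tip edge fits inside the rim.

Call:
carry_out(
  targets="0 0 -0.3 0 0 0 -1;0 0 -0.35 0 0 0 -1;0.5 0 0 0 0 0 -1;0.45 0 0 0 0 0 -1;0 0 0 0 -0.65 0 -1;0 0 0 0 -0.65 0 -1;0 0 0 0 -0.65 0 -1;0 0 0 0 -0.65 0 -1",
)

```text
time: 54.95
ee_pos: [0.5912, 0.0602, 0.2561]
tcp_rot: [-180.0, 15.1, -173.0]
wrist_force: [-0.3, -0.2, -0.2]
opening: 0.0001
grasp_force: 0.0
```

Call:
carry_out(
  targets="0 0 0 0 0 0 -1;0 0 0 0 0 0 -1;0 0 0 0 0 0 -1;0 0 0 0 0 0 -1;0 0 0 0 0 0 -1;0 0 0 0 0 0 -1;0 0 0 0 0 0 -1;0 0 0 0 0 0 -1",
)

```text
time: 55.62
ee_pos: [0.5915, 0.0603, 0.2564]
tcp_rot: [-180.0, 14.9, -172.9]
wrist_force: [0.6, 0.8, -0.5]
opening: 0.0001
grasp_force: 0.0
```

```bash
python3 -c "
from h import *
from scipy.spatial.transform import Rotation as Q
o=monitor.get_obs(); R=Q.from_euler('xyz',o['tcp_rot'],degrees=True).as_matrix()
for e in(-11,11): print(np.round((o['ee_pos']+R@[e/1000,0,.1734])*1000,1))
print('down in tool',R.T@[0,0,-1])
# ring and disc centres in the first top picture
im,c=load('top0.png'); g=im.min(2)[185:218,235:275]
d=(g<90).astype(np.uint8)
print(cv2.moments(d)['m10']/d.sum()+235,cv2.moments(d)['m01']/d.sum()+185,d.sum())
"
```

```text
[646.2  67.1  91.6]
[625.1  64.5  86. ]
down in tool [2.56634179e-01 1.07592527e-05 9.66508613e-01]
259.7929292929293 200.14646464646464 198
```

Call:
carry_out(
  targets="0.05 0 0.2 0 0 0 -1;0.05 0 0.2 0 0 0 -1;0.01 0 0.04 0 0 0 -1;0.01 0 0.04 0 0 0 -1;0.01 0 0.04 0 0 0 -1;0 0 0 0 0 0 -1;0 0 0 0 0 0 -1;0 0 0 0 0 0 -1",
)

```text
time: 56.28
ee_pos: [0.5916, 0.0604, 0.2354]
tcp_rot: [180.0, 14.9, -172.9]
wrist_force: [-3.7, 0.1, 3.7]
opening: -0.0002
grasp_force: 1.6
```

Call:
carry_out(
  targets="0.01 0 0.04 0 0 0 -1;0.01 0 0.04 0 0 0 -1;0.01 0 0.04 0 0 0 -1;0 0 0 0 0 0 -1;0 0 0 0 0 0 -1;0 0 0 0 0 0 -1;0 0 0 0 0 0 -1;0 0 0 0 0 0 -1",
)

```text
time: 56.95
ee_pos: [0.5918, 0.0604, 0.2319]
tcp_rot: [180.0, 15.0, -172.9]
wrist_force: [-9.8, 0.1, 16.3]
opening: -0.0
grasp_force: 7.9
```

Both presses ended near the same height. Measure the press curve to see the actual travel: lift 10 mm, then go down 1.5 mm per call.

Call:
carry_out(
  targets="-0.02 0 -0.08 0 0 0 -1;-0.02 0 -0.08 0 0 0 -1;-0.02 0 -0.08 0 0 0 -1;0 0 0 0 0 0 -1;0 0 0 0 0 0 -1;0 0 0 0 0 0 -1;0 0 0 0 0 0 -1;0 0 0 0 0 0 -1",
)

```text
time: 57.62
ee_pos: [0.5915, 0.0603, 0.2396]
tcp_rot: [180.0, 14.9, -172.9]
wrist_force: [-0.7, 1.0, 1.0]
opening: 0.0002
grasp_force: 0.0
```

Call:
carry_out(
  targets="0.01 0 0.036 0 0 0 -1;0 0 0 0 0 0 -1;0 0 0 0 0 0 -1;0 0 0 0 0 0 -1;0 0 0 0 0 0 -1;0 0 0 0 0 0 -1;0 0 0 0 0 0 -1;0 0 0 0 0 0 -1",
)

```text
time: 58.28
ee_pos: [0.5916, 0.0604, 0.2386]
tcp_rot: [180.0, 14.9, -172.9]
wrist_force: [-0.0, -0.4, 1.3]
opening: 0.0002
grasp_force: 0.6
```

Call:
carry_out(
  targets="0.01 0 0.036 0 0 0 -1;0 0 0 0 0 0 -1;0 0 0 0 0 0 -1;0 0 0 0 0 0 -1;0 0 0 0 0 0 -1;0 0 0 0 0 0 -1;0 0 0 0 0 0 -1;0 0 0 0 0 0 -1",
)

```text
time: 58.95
ee_pos: [0.5916, 0.0603, 0.2371]
tcp_rot: [-180.0, 14.9, -172.9]
wrist_force: [0.8, 0.2, 2.5]
opening: -0.0
grasp_force: 1.1
```

Call:
carry_out(
  targets="0.01 0 0.036 0 0 0 -1;0 0 0 0 0 0 -1;0 0 0 0 0 0 -1;0 0 0 0 0 0 -1;0 0 0 0 0 0 -1;0 0 0 0 0 0 -1;0 0 0 0 0 0 -1;0 0 0 0 0 0 -1",
)

```text
time: 59.62
ee_pos: [0.5915, 0.0603, 0.2356]
tcp_rot: [180.0, 14.9, -172.9]
wrist_force: [1.3, -0.0, 3.6]
opening: 0.0001
grasp_force: 1.5
```

Call:
carry_out(
  targets="0.01 0 0.036 0 0 0 -1;0 0 0 0 0 0 -1;0 0 0 0 0 0 -1;0 0 0 0 0 0 -1;0 0 0 0 0 0 -1;0 0 0 0 0 0 -1;0 0 0 0 0 0 -1;0 0 0 0 0 0 -1",
)

```text
time: 60.28
ee_pos: [0.5915, 0.0603, 0.2341]
tcp_rot: [-180.0, 14.9, -172.9]
wrist_force: [0.0, 0.7, 4.3]
opening: 0.0002
grasp_force: 1.9
```

Call:
carry_out(
  targets="0.01 0 0.036 0 0 0 -1;0 0 0 0 0 0 -1;0 0 0 0 0 0 -1;0 0 0 0 0 0 -1;0 0 0 0 0 0 -1;0 0 0 0 0 0 -1;0 0 0 0 0 0 -1;0 0 0 0 0 0 -1",
)

```text
time: 60.95
ee_pos: [0.5915, 0.0604, 0.2326]
tcp_rot: [-180.0, 14.9, -172.9]
wrist_force: [1.3, 0.4, 5.0]
opening: -0.0001
grasp_force: 2.3
```

Call:
carry_out(
  targets="0.01 0 0.036 0 0 0 -1;0 0 0 0 0 0 -1;0 0 0 0 0 0 -1;0 0 0 0 0 0 -1;0 0 0 0 0 0 -1;0 0 0 0 0 0 -1;0 0 0 0 0 0 -1;0 0 0 0 0 0 -1",
)

```text
time: 61.62
ee_pos: [0.5915, 0.0604, 0.2321]
tcp_rot: [180.0, 15.0, -172.9]
wrist_force: [-2.9, -0.7, 11.3]
opening: -0.0
grasp_force: 5.8
```

The spring curve runs linearly to 5 N over about 6 mm and then stops hard, so the button was fully down. Release, retreat and hand in.

Call:
carry_out(
  targets="-0.05 0 -0.2 0 0 0 -1;-0.1 0 -0.4 0 0 0 -1;-0.2 0 -0.7 0 0 0 -1;-0.2 0 -0.7 0 0 0 -1;-0.2 0 -0.7 0 0 0 -1;0 0 0 0 0 0 -1;0 0 0 0 0 0 -1;0 0 0 0 0 0 -1",
)

```text
time: 62.28
ee_pos: [0.5924, 0.0605, 0.3419]
tcp_rot: [-180.0, 14.8, -172.9]
wrist_force: [-0.1, 0.1, -0.8]
opening: -0.0003
grasp_force: 0.0
```

Call:
carry_out(
  targets="0 0 0 0 0 0 -1;0 0 0 0 0 0 -1;0 0 0 0 0 0 -1;0 0 0 0 0 0 -1;0 0 0 0 0 0 -1;0 0 0 0 0 0 -1;0 0 0 0 0 0 -1;0 0 0 0 0 0 -1",
)

```text
time: 62.95
ee_pos: [0.5927, 0.0605, 0.3432]
tcp_rot: [180.0, 14.9, -172.9]
wrist_force: [0.7, -0.7, 0.7]
opening: 0.0001
grasp_force: 0.0
```

```bash
python3 -c "
from h import *
a,c=load('t11.png'); im,c=snap('top','t20.png')
d=np.abs(im.astype(int)-a).sum(2)[160:245,365:480]>90
print('tray changes',d.sum(), np.argwhere(d).mean(0) if d.sum() else '')
blocks(im,c,.017,(300,150,485,335),lo=150,hi=20000)
print(monitor.get_obs()['ee_pos'],bot.job_done())"
```

```text
tray changes 0 
[410. 273.] xy 492.0 -252.0  size 46.4 33.4  long-axis deg 8.9
[336. 230.] xy 575.8 -96.8  size 45.6 28.0  long-axis deg -62.0
[420. 201.] xy 642.3 -267.5  size 241.2 161.0  long-axis deg 88.5
the job is handed in; nothing more can be done
[0.59268059 0.06049049 0.34317846] None
```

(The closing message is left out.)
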